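Pin the carving jig shut on a spoon blank

TASK

Slide the tray with the spoon blank all the way home into the hinged carving jig on the bench, fold the jig's lid down over it, then take the steel pin from its stand and push it down through the lid's hole into the hole in the rail below until its collar bears on the lid. The lid has a sprung pad under it, so finish holding: keep pushing down on the pin, and on the pin alone, so that its collar keeps the lid pressed fully shut, and do not let go. Leave the blank lying in its tray and do not disturb the mallet, the gouge or the offcut.

Things in the scene. Friction and masses are not known exactly. Their poses are not given: they have to be found in the camera images.
- jig: Fixed wooden jig. Origin on the bench at its channel's centre, z up. Channel along y, 86 mm wide, bench as floor, mouth at y=-65, back stop at y=+65; guides 30 mm high flare from the mouth to y=-90. Hinge rail at x -65 to -43, rail with the pin hole at x 43 to 93, both 46 mm high. Home, the tray's origin is at (0,-40,0) mm here, its nose on the stop, axes parallel.
- jig_mouth (a point): Centre of the mouth of the jig's channel, at bench height; in the jig frame (0, -65, 0) mm.
- rail_hole (a point): Mouth of the round hole, 14 mm wide and straight down through the whole 46 mm high rail, in the jig's +x rail; in the jig frame (68, 10, 46) mm.
- lid (a joint): Lid angle, rad: 0 shut (level, hard stop), grows opening upward; starts 1.15 to 1.4, leaning over the channel. Stiff hinge (0.28 N m friction, lid 0.3 kg): stays where left, but a sprung cork pad beneath (55 mm from the hinge, 2500 N/m, squeezed 8 mm when shut) meets the blank in the last 0.15 rad and lifts the unheld lid to about 0.03. Shutting it takes about 9 N at its hole.
- lid_hinge (a point): Point on the hinge axis, which runs along the jig's y; in the jig frame (-55, 0, 56) mm. The lid is a board 16 mm thick, centred on the axis (faces 8 mm either side), from y -50 to +70 and reaching 155 mm out from the axis; shut, it lies toward the jig's +x with its top 64 mm above the bench, 2 mm above the rails. Push its outer face to close it.
- lid_hole (a point): Centre of the upper (outer) mouth of the lid's round through hole, 18 mm wide; 123 mm from the hinge axis, moving with the lid. Over the rail's hole when the lid is shut.
- tray: Loose plywood tray, 80 (x) x 210 (y) x 12 mm, 0.22 kg, with a 10 mm high rim round a pocket (68 x 110 mm) that holds the blank. Origin at the centre of its underside, nose (the end that goes in first) at y = +105, handle end at -y. It lies flat on the bench and slides on it.
- tray_handle (a point): Top centre of the tray's upright wooden handle, a block 20 mm (tray x) by 36 mm (tray y), from 12 to 57 mm above the tray's underside, at tray y = -85.
- blank: Spoon blank of pale wood lying in the tray's pocket: a round head 54 mm wide and a 20 mm wide stub, together 104 mm long and 26 mm high. Origin at the centre of its underside; in the tray's frame at about (0, 44, 12) mm. 0.06 kg.
- pin: Steel pin with wooden knob, upright in its stand. Origin at the lower tip, z up: shaft 12 mm thick from 0 to 50 mm (tapering to 5 mm in the lowest 12), collar 34 mm wide from 50 to 56, round knob 24 mm wide from 56 to 96. 0.09 kg. In the stand its tip is 4 mm above the bench; fully in the shut jig 14 mm.
- pin_stand: Fixed dark wooden block 70 x 70 x 54 mm high with a 15 mm hole through its middle, in which the pin stands, its collar on the block. Origin at the centre of its underside.
- mallet: Turned wooden carver's mallet standing on its head, 88 mm wide, 220 mm tall; bystander. Origin under its centre. It and the pin stand may change places.
- gouge: Gouge lying on the bench, about 250 mm long, 26 mm thick; bystander. Origin at the ferrule, the handle toward its -x.
- offcut: Wooden offcut 90 x 60 x 30 mm; bystander. Origin at the centre of its underside.
There are look-alikes about, which are no part of the job. What is shaped like the blank but pink or purple is not meant.

How it is judged:
By the outcome, as a careful person would: the job done as asked, in the order asked, and still so for the second after the job is handed in, while the arm keeps its last pose, push and grip.
It also fails if it takes over 69 s, if anything falls off the work surface, if the arm or the gripper's body presses on something with over 40 N, if the wrist force passes 120 N, or if a joint passes its speed limit or range.

ROBOT

A 6-joint arm with a two-finger parallel gripper is mounted at the origin on the work surface. World frame = base frame: x ahead of the robot, y to its left, z up, the work surface at z = 0. Lengths are in m, angles in rad, forces in N, time in s.
With the tool pointing down it reaches from about 0.35 to 0.775 m from the base axis. Payload 5.5 kg.
Tool frame: the origin (TCP) lies between the finger pads; the fingertips stand env.nose_length ahead of it and the grasp point (between the pads) lies 8 mm behind it (env.nose_length is the distance from the TCP to the fingertips, in m); z points along the fingers, y is the direction in which the jaws open and shut (so a half turn about z gives the same grasp; the last joint's range is limited). The gripper opens to 85 mm and grips with 20 to 120 N. Pads are 22 mm wide; open, the fingers measure 114 mm over their backs; the gripper's body (76 mm by 85 mm) begins 54 mm behind the grasp point. The pads swing forward as they close: fully open they stand 13 mm farther back than shut.
Start: joints at [-1.411, 0.313, 0.046, 1.304, 0, 1.431], TCP at [0.17, -0.549, 0.242] pointing down, gripper open.
Joint ranges: [-2.76, 2.76], [-0.86, 1.69], [-1.03, 1.26], [-2.2, 2.34], [-1.47, 1.5], [-3.14, 3.14]. Speed limits (rad/s): [2.57, 2.57, 3.14, 3.14, 3.14, 3.14].

INTERFACE

Orientations are given as a unit quaternion [w, x, y, z].
In Python, from workcell import env gives the robot as it stands. The module is installed in compiled form; this text tells all that it offers.
- The arm moves only by the shell command python3 -m creep 'ROWS' [FORCE]. ROWS is a JSON object of lists of equal length, an entry for each row: "hand": the finger opening in mm, from 0 to 85.4; "delta_pos": the shift along the tool's x, y, z scaled (see below), a list of three; "turn": the turn about the tool's z scaled (see below). In form: {"hand": [hand, ...], "delta_pos": [[dx, dy, dz], ...], "turn": [turn, ...]}. A call has exactly 5 rows; each row shifts and turns the commanded pose from where the row before left it, along the tool's axes as they then stand; what a row does not reach is not made up. The controller multiplies each number of a shift by 0.8 m and each number of a turn by 5 degrees. A row lasts 1/12 s, in which the tool goes at most 41.7 mm and 7.16 degrees, less where a joint would pass 70% of its speed; a pose out of reach is approached as far as the arm can. A call with a number of a shift or a turn outside -1 to 1 is refused whole. A call with a gripper value outside its range is refused whole. The fingers move at their own pace and stop on an object; FORCE is the grip in N (left out, the last holds). Time passes only in rows, so rows that do not move let the fingers close, or fill a call up. It gives the time, the measured TCP pose, the force and the opening at its end, in the units of the state.
- env.get_state(): the state, without advancing time (a new reading comes with each control period).
- env.read_camera(name): name is "scene" or "top" or "wrist"; returns a dict with "pixels" (480x640x3 uint8, red, green, blue), "depth" (480x640 float32, m along the optical axis (not along the pixel's ray), 0 where there is no reading), "fx", "fy", "cx", "cy" (pixels), "D" ([k1, k2, p1, p2, k3] as OpenCV has them; the pictures are not rectified), "origin" and "orientation" of the camera in the world. Camera axes: x right, y down, z forward; pixel columns grow to the right and rows downward; lengths in m; the calibration is good to about 2 mm. A picture is of the moment at which its call begins.
- env.hand_in(): hands the job in, once; it reports no verdict.
Trained networks look in the newest picture that a camera, given by its name, has taken for a name from the list of things; names that differ only in an ending like _2 or _b are one class to them, and where a whole thing is asked for, a point or a joint stands for the part that bears it (a point fixed in the world has none). Each returns a list of dicts, best first, with "score" (0 to 1); they miss things now and then, are a little off and sometimes report something else, mostly with a low value. They report only what shows in the picture. A call takes as long as a camera call. They do not tell look-alikes from the thing itself.
- env.find_in(camera, target): "location" ([row, column] in pixels, amid what is visible of it).
- env.pinpoint(camera, target): "location" ([row, column] in pixels: a listed point, or the origin of a listed thing).
The state is a dict: "clock": time; "joint_pos": joint angles; "qvel": joint speeds; "tau": joint torques, N m; "tcp_pos": TCP position; "orientation": TCP orientation; "wrist_force": force on the tool from outside, world axes, zero at the start; "ft_torque": the same for the moment, N m; "finger_gap": finger opening in m.
Only numpy, scipy, OpenCV 4.12 (cv2) and the standard library are available. Lean on these libraries where they do the work, as an engineer would, in place of code of your own. Each camera call takes 0.05 s, during which the arm holds its last target.

## Working session

There is one attempt and no reset: what is moved stays moved. The work goes in short steps, Python scripts to look and compute and a shell command to move; the robot and the scene stay as the last step left them, time stands still between calls to the robot, and variables do not carry over. Pictures are saved under pics/ and viewed, and the job is handed in when it is done.

```bash
mkdir -p pics; ls; cat > h.py <<'E'
from workcell import env
import numpy as np, cv2
from scipy.spatial.transform import Rotation as R
def rot(q): return R.from_quat([q[1],q[2],q[3],q[0]]).as_matrix()
def px2w(c,row,col,z=None,depth=None):
    K=np.array([[c['fx'],0,c['cx']],[0,c['fy'],c['cy']],[0,0,1]])
    p=cv2.undistortPoints(np.array([[[col,row]]],float),K,np.array(c['D'],float))[0,0]
    d=rot(c['orientation'])@np.array([p[0],p[1],1.]); o=np.array(c['origin'])
    if z is not None: return o+d*(z-o[2])/d[2]
    if depth is None: depth=c['depth'][int(round(row)),int(round(col))]
    return o+d*depth
def w2px(c,P):
    K=np.array([[c['fx'],0,c['cx']],[0,c['fy'],c['cy']],[0,0,1]])
    Rm=rot(c['orientation']).T
    pc=(np.atleast_2d(P)-np.array(c['origin']))@Rm.T
    uv=cv2.projectPoints(pc,np.zeros(3),np.zeros(3),K,np.array(c['D'],float))[0][:,0]
    return uv[:,::-1]
def save(c,name): cv2.imwrite(f'pics/{name}.png',c['pixels'][:,:,::-1])
def cloud(c):
    K=np.array([[c['fx'],0,c['cx']],[0,c['fy'],c['cy']],[0,0,1]])
    v,u=np.mgrid[0:480,0:640]
    p=cv2.undistortPoints(np.stack([u,v],-1).reshape(-1,1,2).astype(float),K,np.array(c['D'],float))[:,0]
    d=np.c_[p,np.ones(len(p))]@rot(c['orientation']).T
    return (np.array(c['origin'])+d*c['depth'].reshape(-1,1)).reshape(480,640,3)
def tool(dw):
    s=env.get_state(); return rot(s['orientation']).T@np.array(dw)
E
python3 - <<'E'
from h import *
print(env.get_state(), env.nose_length)
for n in ['top','scene']:
    c=env.read_camera(n); save(c,n+'0'); np.savez(n+'0.npz',**c)
    print(n,c['origin'],c['orientation'],c['fx'],c['fy'],c['D'])
    for t in ['jig','jig_mouth','rail_hole','lid','lid_hinge','lid_hole','tray','tray_handle','blank','pin','pin_stand','mallet','gouge','offcut']:
        try:
            r=env.pinpoint(n,t); 
            print(t,[(np.round(x['location']).tolist(),round(x['score'],2)) for x in r[:3]])
        except Exception as e: print(t,e)
E
```

```text
pics
{'clock': 0.0, 'joint_pos': array([-1.41063412e+00,  3.14041089e-01,  4.49898309e-02,  1.30358240e+00,
        2.22879199e-05,  1.43120626e+00]), 'qvel': array([ 3.96662622e-04, -7.71772369e-04,  3.83195980e-04, -8.73515230e-05,
        7.44581519e-04,  1.97777736e-04]), 'tau': array([ 1.29353953e-05, -4.80625820e+01,  2.98534960e+01,  1.92422949e-02,
       -1.29936116e-04,  4.35068701e-07]), 'tcp_pos': array([ 0.16971366, -0.54888405,  0.24139013]), 'orientation': array([-9.18731674e-04,  9.88789164e-01,  1.49315587e-01,  1.69407356e-06]), 'wrist_force': array([-0.35242067,  0.62217378,  0.62965327]), 'ft_torque': array([-0.02796023, -0.02621898,  0.02408433]), 'finger_gap': 0.08553813395181276} 0.011
top [0.33737977 0.03000343 1.06756307] [ 0.0651042  -0.69393458  0.71392845 -0.06724888] 447.6282564726281 447.6282564726281 [-0.08067584  0.          0.          0.          0.        ]
jig [([264.0, 286.0], 0.66), ([248.0, 284.0], 0.62)]
jig_mouth [([247.0, 285.0], 0.32)]
rail_hole [([216.0, 274.0], 0.61)]
lid it knows: blank, gouge, jig, jig_mouth, lid_hinge, lid_hole, mallet,
[... 663 characters left out ...]
392614055586 [-0.14373698  0.          0.          0.          0.        ]
jig [([265.0, 370.0], 0.62)]
jig_mouth []
rail_hole [([283.0, 379.0], 0.57)]
lid it knows: blank, gouge, jig, jig_mouth, lid_hinge, lid_hole, mallet, offcut, pin, pin_stand, rail_hole, tray, tray_handle
lid_hinge [([223.0, 371.0], 0.75), ([296.0, 493.0], 0.48)]
lid_hole [([182.0, 378.0], 0.76)]
tray [([256.0, 169.0], 0.81)]
tray_handle [([229.0, 121.0], 0.8), ([260.0, 186.0], 0.49), ([223.0, 374.0], 0.36)]
blank [([197.0, 266.0], 0.97), ([258.0, 188.0], 0.85), ([327.0, 176.0], 0.79)]
pin [([298.0, 494.0], 0.93)]
pin_stand [([300.0, 492.0], 0.82)]
mallet [([223.0, 492.0], 0.96)]
gouge [([176.0, 228.0], 0.84)]
offcut []
```

View pics/top0.png

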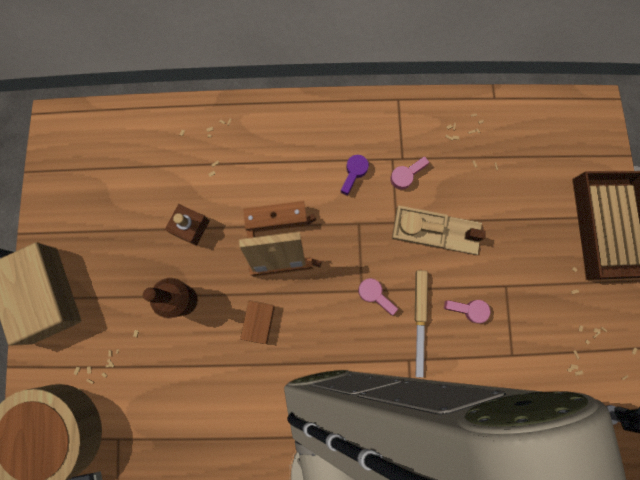

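View pics/scene0.png

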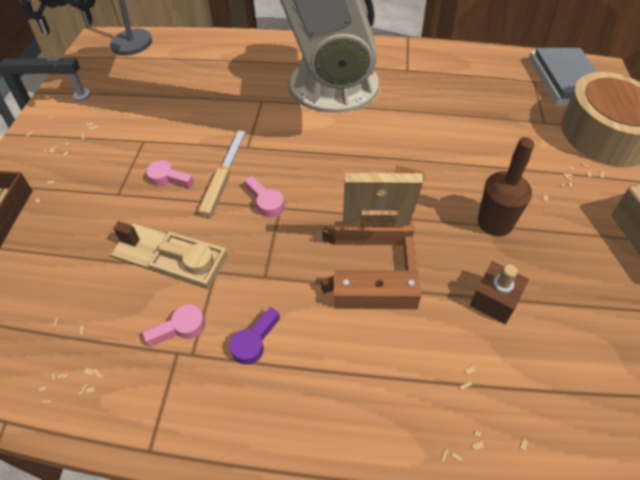

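Top view: the jig is at about (row 240, col 275) with its mouth to the right. The tray is at (230, 440) with its handle to the right at (234, 477). The pin in its stand is at (222, 185), the mallet at (297, 170), the gouge at (320, 420) and the offcut at (322, 258). The pink and purple shapes are look-alikes.

```bash
cat > m.py <<'E'
from h import *
def rect(P):
    (cx,cy),(w,h),a=cv2.minAreaRect(P[:,:2].astype(np.float32)*1000)
    return np.round([cx,cy,w,h,a],1)
E
python3 - <<'E'
from m import *
C={}
for n in ['top','scene']:
    c=dict(np.load(n+'0.npz')); C[n]=c; W=cloud(c)
    def px(r,q): return np.round(W[r,q]*1000,1)
    if n=='top':
        pts={'jig':(264,286),'mouth':(247,285),'hole':(216,274),'handle':(234,476),'lidhole':(250,272)}
        print('bench',px(200,330),px(150,500),px(350,500))
        # regions
        def sel(r0,r1,c0,c1,z0,z1):
            w=W[r0:r1,c0:c1].reshape(-1,3); return w[(w[:,2]>z0)&(w[:,2]<z1)]
        for nm,a in {'tray':(195,265,385,495,.006,.03),'handle':(220,250,460,495,.05,.065),'rail':(195,235,240,325,.04,.05),'stand':(195,250,160,215,.048,.06),'knob':(200,240,165,200,.08,.12),'mallet':(270,330,135,200,.03,.5),'offcut':(295,350,235,280,.02,.04),'lid':(225,280,235,310,.06,.3)}.items():
            P=sel(*a); print(nm,len(P),rect(P) if len(P)>3 else '',np.round(P.mean(0)*1000,1),np.round(np.percentile(P[:,2],[2,98])*1000,1))
    else:
        for nm,a in {'rail':(260,310,320,430,.04,.05),'stand':(260,325,465,530,.048,.06),'tray':(220,290,105,235,.006,.03),'handle':(215,250,105,145,.05,.065)}.items():
            w=W[a[0]:a[1],a[2]:a[3]].reshape(-1,3); P=w[(w[:,2]>a[4])&(w[:,2]<a[5])]
            print(nm,len(P),rect(P) if len(P)>3 else '',np.round(P.mean(0)*1000,1))
Z={'jig_mouth':0,'rail_hole':.046,'tray':0,'tray_handle':.057,'blank':.012,'pin':.004,'pin_stand':0,'jig':0,'lid_hinge':.056,'mallet':0,'offcut':0}
obs={'top':{'jig':(264,286),'jig_mouth':(247,285),'rail_hole':(216,274),'lid_hinge':(264,284),'tray':(232,440),'tray_handle':(234,476),'blank':(226,419),'pin':(228,190),'pin_stand':(228,189),'mallet':(302,184),'offcut':(321,258)},
'scene':{'jig':(265,370),'rail_hole':(283,379),'lid_hinge':(223,371),'tray':(256,169),'tray_handle':(229,121),'blank':(258,188),'pin':(298,494),'pin_stand':(300,492),'mallet':(223,492)}}
for n in obs:
    for t,p in obs[n].items(): print(n,t,np.round(px2w(C[n],*p,z=Z[t])*1000,1))
E
```

```text
bench [637.4   3.6   0.9] [ 7.594e+02 -4.368e+02  6.000e-01] [ 2.617e+02 -3.863e+02 -2.000e-01]
tray 2135 [ 529.8 -246.4  214.1  140.4   73.6] [ 548.2 -257.5   14.3] [ 7.8 25.1]
handle 142 [ 533.4 -336.2   37.9   21.2   78.5] [ 532.8 -335.    56.3] [51.3 60.7]
rail 1240 [592.8 137.   51.6 143.4   6.2] [592.2 136.4  45.7] [41.5 49.3]
stand 704 [578.3 348.1  71.6  70.5  62.6] [576.2 345.6  54.1] [49.8 59. ]
knob 116 [577.8 346.7  23.1  23.4  33.1] [577.  345.4  96.9] [ 82.7 102.9]
mallet 1541 [400.8 359.9  83.1  87.3  81.8] [398.9 350.2 124.4] [ 47.  218.4]
offcut 1060 [346.2 180.9  60.9  91.4  78.1] [345.9 180.3  30.2] [25.9 34.2]
lid 1969 [486.2 128.7  49.5 119.    5.8] [485.5 127.9 155.2] [ 66.  210.2]
rail 2235 [596.4 135.6  53.4 143.8   6.1] [598.3 135.8  45.5]
stand 1207 [581.8 347.   70.7  73.5  63.7] [588.1 344.2  54.1]
tray 3106 [ 555.9 -253.4  212.6   82.    77.3] [ 562.5 -252.4   14.9]
handle 191 [ 537.7 -337.3   38.3   20.9   81.2] [ 539.  -336.    55.5]
top jig [481.5 114.3   0. ]
top jig_mouth [523.  116.2   0. ]
top rail_hole [589.6 137.4  46. ]
top lid_hinge [474.  114.5  56. ]
top tray [ 549.4 -263.2    0. ]
top tray_handle [ 531. -332.   57.]
top blank [ 563.3 -209.7   12. ]
top pin [576.  348.3   4. ]
top pin_stand [576.9 352.    0. ]
top mallet [396.5 359.6   0. ]
top offcut [347.9 182.3   0. ]
scene jig [531.7 122.9   0. ]
scene rail_hole [596.8 139.5  46. ]
scene lid_hinge [478.1 117.7  56. ]
scene tray [ 554.9 -254.4    0. ]
scene tray_handle [ 543.3 -337.6   57. ]
scene blank [ 562.6 -211.5   12. ]
scene pin [580.2 345.6   4. ]
scene pin_stand [582.3 342.9   0. ]
scene mallet [407.1 356.    0. ]
```

```bash
python3 - <<'E'
from h import *
c=dict(np.load('top0.npz')); im=c['pixels'][:,:,::-1]
cv2.imwrite('pics/topj.png',cv2.resize(im[190:340,150:330],None,fx=4.4,fy=4,interpolation=cv2.INTER_CUBIC)[:600,:800])
cv2.imwrite('pics/topt.png',cv2.resize(im[190:270,380:500],None,fx=6,fy=6,interpolation=cv2.INTER_CUBIC))
c=dict(np.load('scene0.npz')); im=c['pixels'][:,:,::-1]
cv2.imwrite('pics/scj.png',cv2.resize(im[160:330,310:540],None,fx=3.4,fy=3.4,interpolation=cv2.INTER_CUBIC))
E
```

```text
(no output)
```

View pics/topj.png

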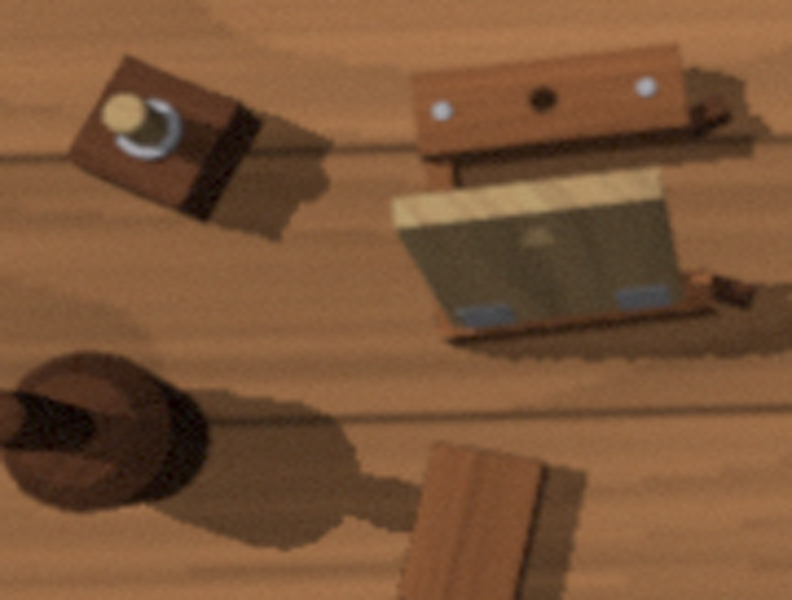

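View pics/scj.png

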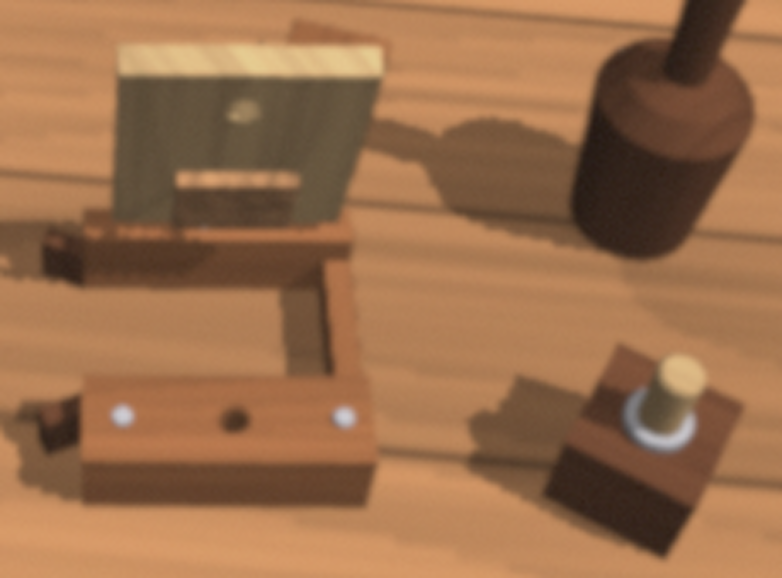

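View pics/topt.png

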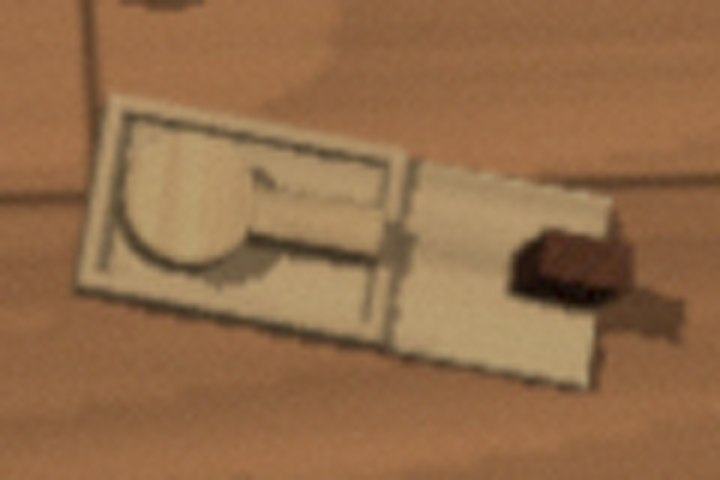

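The mouth opens toward world -y and the pin hole is on the +x rail. Jig yaw comes out at about +6.2° and tray yaw at about -12.7°. I'll grip the handle with the jaws along the tray's y. First I turn the tool by 30°.

```bash
cat >> h.py <<'E'
def plan(target,yaw_y=None,per=0.036):
    """target TCP world m; yaw_y: world angle (deg) wanted of tool y"""
    s=env.get_state(); Rm=rot(s['orientation']); 
    d=Rm.T@(np.array(target)-s['tcp_pos']); a=np.degrees(np.arctan2(Rm[1,1],Rm[0,1]))
    n=int(np.ceil(np.linalg.norm(d)/per)) or 1
    print('t',round(s['clock'],2),'tcp',np.round(s['tcp_pos']*1000,1),'yawY',round(a,2),'tilt',np.round(Rm[:2,2],4),'F',np.round(s['wrist_force'],1),'gap',round(s['finger_gap']*1000,1))
    print('delta units total',np.round(d/0.8,4),'rows',n,'each',np.round(d/0.8/n,4))
    if yaw_y is not None: 
        t=-(yaw_y-a); t=(t+90)%180-90
        print('turn units',round(t/5,3))
E
python3 -m creep '{"hand":[85,85,85,85,85],"delta_pos":[[0,0,0],[0,0,0],[0,0,0],[0,0,0],[0,0,0]],"turn":[1,1,1,1,1]}' 40
python3 -m creep '{"hand":[85,85,85,85,85],"delta_pos":[[0,0,0],[0,0,0],[0,0,0],[0,0,0],[0,0,0]],"turn":[1,0,0,0,0]}'
python3 - <<'E'
from h import *
plan([.5355,-.3365,.15],-102.7)
E
```

```text
clock: 1.82
tcp_pos: [0.1698, -0.5494, 0.2423]
orientation: [0.0, 0.998, -0.07, 0.0]
wrist_force: [0.4, 0.2, -0.2]
finger_gap: 0.085
clock: 2.23
tcp_pos: [0.1698, -0.5494, 0.2423]
orientation: [0.0, 0.994, -0.111, 0.0]
wrist_force: [-1.3, -0.4, 0.2]
finger_gap: 0.0851
t 2.23 tcp [ 169.8 -549.4  242.3] yawY -102.74 tilt [ 0.     -0.0001] F [-1.3 -0.4  0.2] gap 85.1
delta units total [ 0.3872 -0.3604  0.1154] rows 13 each [ 0.0298 -0.0277  0.0089]
turn units -0.008
```

```bash

python3 -m creep '{"hand":[85,85,85,85,85],"delta_pos":[[0.026,-0.024,0],[0.026,-0.024,0],[0.026,-0.024,0],[0.026,-0.024,0],[0.026,-0.024,0]],"turn":[0,0,0,0,0]}'
python3 -m creep '{"hand":[85,85,85,85,85],"delta_pos":[[0.026,-0.024,0],[0.026,-0.024,0],[0.026,-0.024,0],[0.026,-0.024,0],[0.026,-0.024,0]],"turn":[0,0,0,0,0]}'
python3 -m creep '{"hand":[85,85,85,85,85],"delta_pos":[[0.026,-0.024,0],[0.026,-0.024,0],[0.026,-0.024,0],[0.026,-0.024,0],[0,0,0]],"turn":[0,0,0,0,0]}'
python3 - <<'E'
from h import *
plan([.5355,-.3365,.15],-102.7)
c=env.read_camera('wrist'); save(c,'w1'); np.savez('w1.npz',**c)
print(env.pinpoint('wrist','tray_handle')); print(c['origin'],c['orientation'])
for r in env.pinpoint('wrist','tray_handle')[:1]: print(px2w(c,*r['location'],z=.057),px2w(c,*r['location']))
E
```

```text
clock: 2.65
tcp_pos: [0.2935, -0.4782, 0.2424]
orientation: [0.0, 0.994, -0.111, 0.0]
wrist_force: [0.1, -0.3, -0.5]
finger_gap: 0.0851
clock: 3.07
tcp_pos: [0.4164, -0.4075, 0.2424]
orientation: [0.0, 0.994, -0.111, 0.0]
wrist_force: [0.3, -0.0, -0.3]
finger_gap: 0.0854
clock: 3.48
tcp_pos: [0.5171, -0.3492, 0.2419]
orientation: [-0.0, 0.994, -0.109, 0.001]
wrist_force: [-0.2, -0.4, -0.4]
finger_gap: 0.0851
t 3.48 tcp [ 517.1 -349.2  241.9] yawY -102.49 tilt [0.0016 0.0008] F [-0.2 -0.4 -0.4] gap 85.1
delta units total [ 0.0189 -0.0204  0.115 ] rows 3 each [ 0.0063 -0.0068  0.0383]
turn units 0.042
[{'location': [209.3, 298.7], 'score': 0.84}]
[ 0.58598923 -0.3632948   0.37425633] [-0.08638343 -0.61933034  0.7727693   0.10860686]
[ 0.53184593 -0.33523278  0.057     ] [ 0.53213529 -0.33538276  0.05869554]
```

View pics/w1.png

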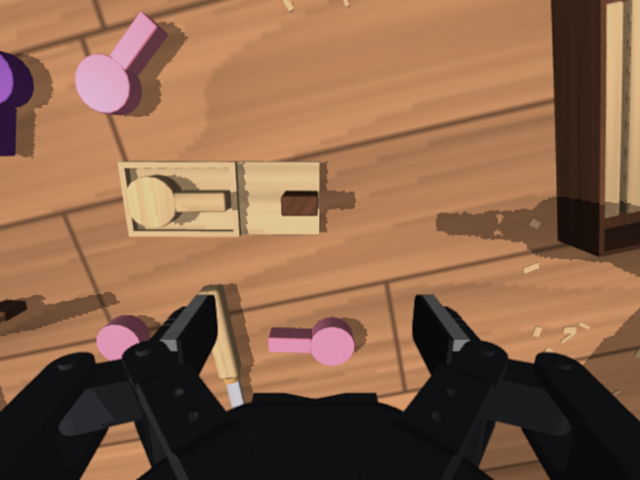

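The wrist view shows the tray square to the image, with its handle at (209, 299). The gouge is below it at (330, 225) and is clear of the descent. Now I take the handle and the tray's pose from depth.

```bash
python3 - <<'E'
from m import *
c=dict(np.load('w1.npz')); W=cloud(c)
w=W[175:235,265:335].reshape(-1,3); P=w[(w[:,2]>.05)&(w[:,2]<.068)]; print('handle',len(P),rect(P),P[:,2].mean())
w=W[150:245,110:335].reshape(-1,3); P=w[(w[:,2]>.007)&(w[:,2]<.03)]; print('tray',rect(P))
plan([.5355,-.3365,.15],-102.7)
E
```

```text
handle 776 [ 535.7 -336.3   35.1   19.7   77.3] 0.057337158788989866
tray [ 554.1 -252.9  210.8   80.5   77.6]
t 3.63 tcp [ 513.3 -351.8  242.1] yawY -102.74 tilt [-0.0007 -0.0001] F [-0.1 -1.1  0.6] gap 85.1
delta units total [ 0.0229 -0.0247  0.1151] rows 3 each [ 0.0076 -0.0082  0.0384]
turn units -0.008
```

```bash

python3 -m creep '{"hand":[85,85,85,85,85],"delta_pos":[[0.0118,-0.0122,0],[0.0117,-0.0123,0.02],[0,0,0.04],[0,0,0.04],[0,0,0.04]],"turn":[0,0,0,0,0]}'
python3 -m creep '{"hand":[85,85,85,60,30],"delta_pos":[[0,0,0.04],[0,0,0.04],[0,0,0.0425],[0,0,0],[0,0,0]],"turn":[0,0,0,0,0]}' 40
python3 -m creep '{"hand":[20,20,20,20,20],"delta_pos":[[0,0,0],[0,0,0],[0,0,0],[0,0,0],[0,0,0]],"turn":[0,0,0,0,0]}' 40
python3 - <<'E'
from m import *
s=env.get_state()
plan(s['tcp_pos'])
c=env.read_camera('wrist'); save(c,'w2')
c=env.read_camera('top'); save(c,'t2')
E
```

```text
clock: 4.05
tcp_pos: [0.5361, -0.3376, 0.1298]
orientation: [0.001, 0.994, -0.112, 0.001]
wrist_force: [0.9, -0.2, -0.2]
finger_gap: 0.0849
clock: 4.47
tcp_pos: [0.5342, -0.3362, 0.0308]
orientation: [-0.001, 0.994, -0.112, -0.002]
wrist_force: [0.6, 0.4, 0.4]
finger_gap: 0.0633
clock: 4.88
tcp_pos: [0.5377, -0.3385, 0.0354]
orientation: [0.001, 0.994, -0.112, 0.002]
wrist_force: [-0.3, -0.4, 6.3]
finger_gap: 0.0357
t 4.88 tcp [ 537.7 -338.5   35.4] yawY -102.83 tilt [ 0.0041 -0.0034] F [-0.3 -0.4  6.3] gap 35.7
delta units total [0. 0. 0.] rows 1 each [0. 0. 0.]
```

View pics/w2.png

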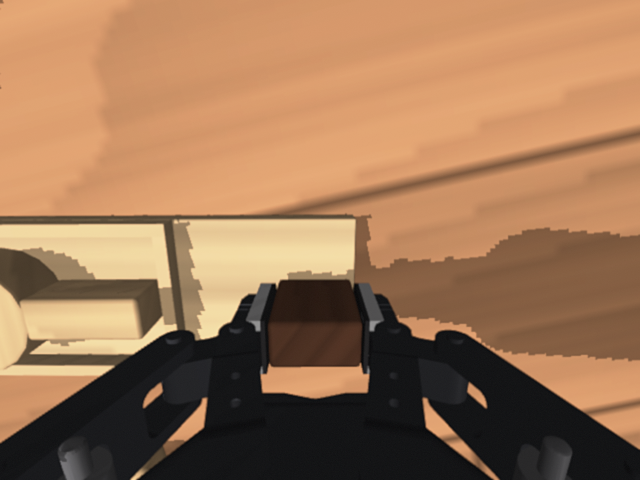

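The handle is gripped with a gap of 35.7 mm, seen at (320, 322). Now I swing the tray in front of the mouth.

```bash

python3 -m creep '{"hand":[20,20,20,20,20],"delta_pos":[[0,-0.004,-0.0025],[-0.001,-0.015,0],[0,-0.02,0],[0.002,-0.02,0],[0.0035,-0.02,0]],"turn":[0,-0.78,-1,-1,-1]}' 60
python3 -m creep '{"hand":[20,20,20,20,20],"delta_pos":[[0.005,-0.02,0],[0.005,-0.02,0],[0.005,-0.02,0],[0.005,-0.02,0],[0.005,-0.012,0]],"turn":[0,0,0,0,0]}' 
python3 -m creep '{"hand":[20,20,20,20,20],"delta_pos":[[0,0,0],[0,0,0],[0,0,0],[0,0,0],[0,0,0]],"turn":[0,0,0,0,0]}' 
python3 - <<'E'
from m import *
plan([.5588,-.1663,.0345],-83.8)
c=env.read_camera('wrist'); save(c,'w3');np.savez('w3.npz',**c)
c=env.read_camera('top'); save(c,'t3');np.savez('t3.npz',**c)
c=env.read_camera('scene'); save(c,'s3');np.savez('s3.npz',**c)
im=c['pixels'][:,:,::-1]
c=dict(np.load('t3.npz')); im=c['pixels'][:,:,::-1]
cv2.imwrite('pics/t3z.png',cv2.resize(im[170:300,225:425],None,fx=4,fy=4,interpolation=cv2.INTER_CUBIC))
E
```

```text
clock: 5.4
tcp_pos: [0.5475, -0.2745, 0.0355]
orientation: [0.001, 0.999, 0.055, 0.001]
wrist_force: [0.8, -2.0, -0.5]
finger_gap: 0.0352
clock: 5.82
tcp_pos: [0.559, -0.198, 0.0355]
orientation: [0.001, 0.999, 0.052, 0.001]
wrist_force: [-1.3, -3.1, 3.4]
finger_gap: 0.0352
clock: 6.23
tcp_pos: [0.5594, -0.1974, 0.0355]
orientation: [-0.001, 0.999, 0.053, 0.001]
wrist_force: [0.0, 6.7, 8.4]
finger_gap: 0.0353
t 6.23 tcp [ 559.4 -197.4   35.5] yawY -83.91 tilt [0.0024 0.0028] F [0.  6.7 8.4] gap 35.3
delta units total [ 0.0033 -0.0387  0.0014] rows 1 each [ 0.0033 -0.0387  0.0014]
turn units -0.021
```

View pics/t3z.png

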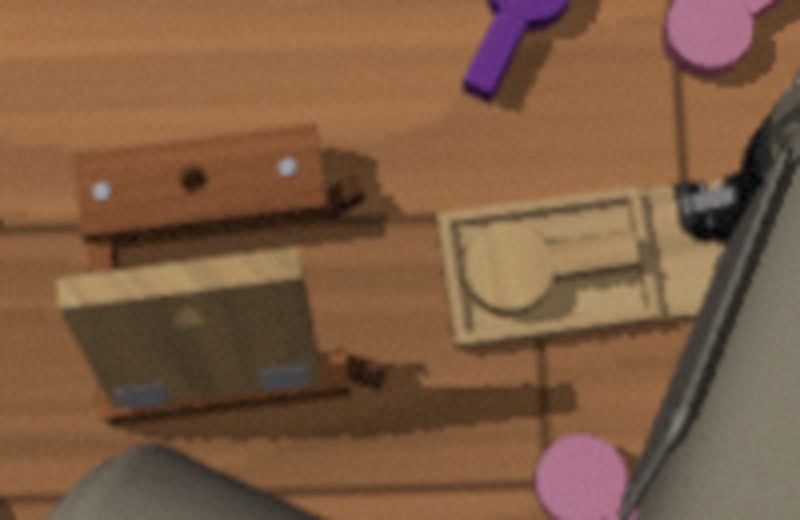

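View pics/w3.png

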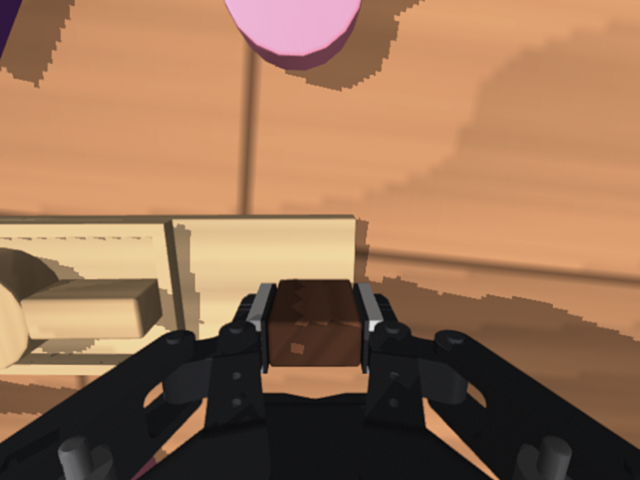

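View pics/s3.png

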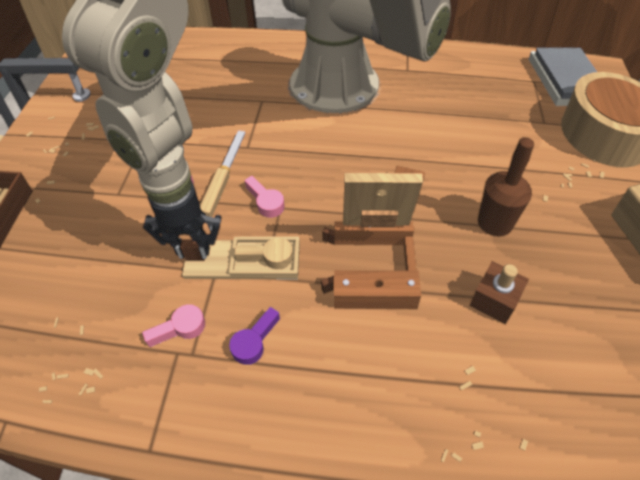

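Tray is in line in front of the mouth (top: nose at about (240, 335)). Lateral alignment is next, measured within each camera so that the calibration offsets cancel.

```bash
python3 - <<'E'
from m import *
for n,rr,tr in [('t3',(195,235,240,325),(205,270,320,412)),('s3',(260,310,320,430),(225,285,175,305))]:
    c=dict(np.load(n+'.npz')); W=cloud(c)
    f=lambda a,z0,z1:(lambda w:w[(w[:,2]>z0)&(w[:,2]<z1)])(W[a[0]:a[1],a[2]:a[3]].reshape(-1,3))
    rail=f(rr,.04,.05); r=rect(rail); print(n,'rail',r)
    a=np.radians(6.2); Rm=np.array([[np.cos(a),-np.sin(a)],[np.sin(a),np.cos(a)]])
    o=r[:2]-Rm@np.array([68,6.5])
    T=(f(tr,.006,.03)[:,:2]*1000-o)@Rm
    for y0 in range(-220,-90,15):
        q=T[(T[:,1]>y0)&(T[:,1]<y0+15)]
        if len(q)>5: print(y0,np.round(np.percentile(q[:,0],[1,99]),1),round(np.percentile(q[:,0],[1,99]).mean(),1))
    print('nose y',T[:,1].max(), 'o',o)
    ra=(rail[:,:2]*1000-o)@Rm
    for y0 in range(-60,75,20):
        q=ra[(ra[:,1]>y0)&(ra[:,1]<y0+20)]; print('rail',y0,np.round(np.percentile(q[:,0],[2,98]),1))
    print(np.round(np.percentile(ra[:,1],[1,99]),1))
E
```

```text
t3 rail [593.  137.   51.5 143.    6.1]
-220 [-46.3  33.4] -6.4
-205 [-46.3  32.8] -6.8
-190 [-46.2  33.8] -6.2
-175 [-46.7  33.7] -6.5
-160 [-46.3  33.3] -6.5
-145 [-46.3  33.1] -6.6
-130 [-45.2  23.6] -10.8
nose y -84.55611537325932 o [526.09973026 123.19406255]
rail -60 [42.8 91.2]
rail -40 [42.9 92. ]
rail -20 [43.1 92.5]
rail 0 [42.7 91.9]
rail 20 [42.7 91.2]
rail 40 [43.1 92. ]
rail 60 [43.5 91.8]
[-63.7  76.6]
s3 rail [596.3 135.8  53.9 144.1   6.2]
-220 [-45.8  36. ] -4.9
-205 [-45.   35.6] -4.7
-190 [-45.   36.1] -4.5
-175 [-44.8  35.8] -4.5
-160 [-45.6  36.3] -4.6
-145 [-44.6  35.6] -4.5
nose y -130.87129308091116 o [529.39973026 121.99406255]
rail -60 [45.3 93.3]
rail -40 [44.5 93.3]
rail -20 [44.6 92.8]
rail 0 [44.7 93. ]
rail 20 [44.3 93.3]
rail 40 [44.5 93.2]
rail 60 [42.8 93.4]
[-65.6  76.8]
```

Yaw is good, but the tray sits 5.6 mm toward jig -x. I'll correct that and enter the mouth slowly.

```bash

python3 -m creep '{"hand":[20,20,20,20,20],"delta_pos":[[0.0035,-0.004,-0.002],[0.0035,-0.008,0],[0,-0.012,0],[0,-0.012,0],[0,-0.008,0]],"turn":[0,0,0,0,0]}'
python3 -m creep '{"hand":[20,20,20,20,20],"delta_pos":[[0,-0.008,0],[0,-0.008,0],[0,-0.008,0],[0,-0.008,0],[0,-0.008,0]],"turn":[0,0,0,0,0]}'
python3 - <<'E'
from m import *
plan([.5588,-.1663,.0345],-83.8)
c=env.read_camera('top'); save(c,'t4');np.savez('t4.npz',**c)
c=env.read_camera('scene'); save(c,'s4');np.savez('s4.npz',**c)
im=c['pixels'][:,:,::-1]
cv2.imwrite('pics/s4z.png',cv2.resize(im[190:320,180:440],None,fx=3,fy=3,interpolation=cv2.INTER_CUBIC))
E
```

```text
clock: 6.8
tcp_pos: [0.5599, -0.1622, 0.0356]
orientation: [-0.0, 0.999, 0.053, -0.0]
wrist_force: [-0.3, -0.1, -2.3]
finger_gap: 0.0352
clock: 7.22
tcp_pos: [0.5565, -0.1307, 0.0357]
orientation: [-0.0, 0.999, 0.053, -0.0]
wrist_force: [0.2, 0.0, -2.7]
finger_gap: 0.035
t 7.22 tcp [ 556.5 -130.7   35.7] yawY -83.92 tilt [-0.0006  0.0003] F [ 0.2  0.  -2.7] gap 35.0
delta units total [-0.0019  0.0445  0.0014] rows 1 each [-0.0019  0.0445  0.0014]
turn units -0.024
```

View pics/s4z.png

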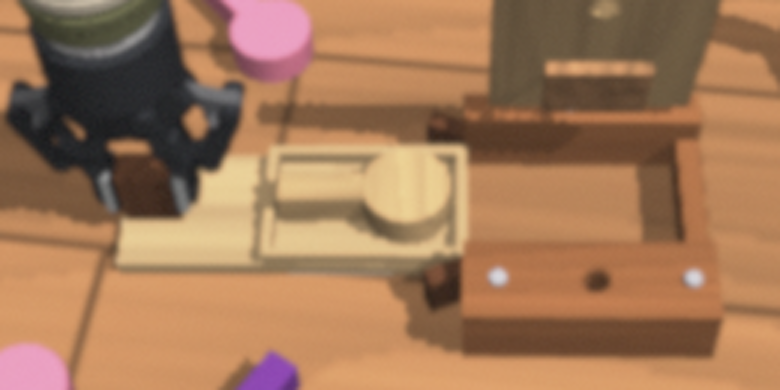

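The nose is at the mouth with no contact force, so I continue in.

```bash

python3 -m creep '{"hand":[20,20,20,20,20],"delta_pos":[[0.0012,-0.007,0.0005],[0,-0.009,0],[0,-0.009,0],[0,-0.009,0],[0,-0.009,0]],"turn":[0,0,0,0,0]}'
python3 -m creep '{"hand":[20,20,20,20,20],"delta_pos":[[0,-0.009,0],[0,-0.009,0],[0,-0.009,0],[0,-0.009,0],[0,-0.009,0]],"turn":[0,0,0,0,0]}'
python3 -m creep '{"hand":[20,20,20,20,20],"delta_pos":[[0,-0.009,0],[0,-0.009,0],[0,-0.009,0],[0,-0.008,0],[0,-0.006,0]],"turn":[0,0,0,0,0]}'
python3 - <<'E'
from m import *
plan([.541,-.0023,.0355],-83.8)
E
```

```text
clock: 7.73
tcp_pos: [0.5542, -0.0966, 0.0356]
orientation: [0.0, 0.999, 0.053, 0.0]
wrist_force: [-0.0, -0.6, -1.9]
finger_gap: 0.0354
clock: 8.15
tcp_pos: [0.5504, -0.0608, 0.0356]
orientation: [0.0, 0.999, 0.053, 0.0]
wrist_force: [0.2, -0.5, -1.3]
finger_gap: 0.035
clock: 8.57
tcp_pos: [0.5469, -0.0281, 0.0356]
orientation: [0.0, 0.999, 0.053, 0.0]
wrist_force: [0.1, -0.8, -0.5]
finger_gap: 0.0351
t 8.57 tcp [546.9 -28.1  35.6] yawY -83.9 tilt [ 0.0001 -0.0002] F [ 0.1 -0.8 -0.5] gap 35.1
delta units total [-0.0039 -0.0329  0.0001] rows 1 each [-0.0039 -0.0329  0.0001]
turn units -0.02
```

```bash

python3 -m creep '{"hand":[20,20,20,20,20],"delta_pos":[[0,-0.005,0.0005],[0,-0.005,0],[0,-0.005,0],[0,-0.005,0],[0,-0.004,0]],"turn":[0,0,0,0,0]}'
python3 -m creep '{"hand":[20,20,20,20,20],"delta_pos":[[0,-0.002,0],[0,-0.002,0],[0,-0.002,0],[0,-0.001,0],[0,-0.001,0]],"turn":[0,0,0,0,0]}'
python3 - <<'E'
from m import *
plan([.541,-.0023,.0355],-83.8)
E
```

```text
clock: 8.98
tcp_pos: [0.5454, -0.0098, 0.0354]
orientation: [0.0, 0.999, 0.053, 0.001]
wrist_force: [0.8, -3.9, 2.1]
finger_gap: 0.0351
clock: 9.4
tcp_pos: [0.5447, -0.0037, 0.0354]
orientation: [0.0, 0.999, 0.053, 0.0]
wrist_force: [-0.0, -5.6, 5.2]
finger_gap: 0.0352
t 9.4 tcp [544.7  -3.7  35.4] yawY -83.94 tilt [ 0.001  -0.0008] F [-0.  -5.6  5.2] gap 35.2
delta units total [-0.0044 -0.0022 -0.0001] rows 1 each [-0.0044 -0.0022 -0.0001]
turn units -0.027
```

```bash

python3 -m creep '{"hand":[20,20,20,20,20],"delta_pos":[[0,-0.001,-0.0005],[0,-0.001,0],[0,-0.001,0],[0,-0.001,0],[0,0,0]],"turn":[0,0,0,0,0]}'
python3 - <<'E'
from m import *
plan([.541,-.0023,.0355],-83.8)
E
python3 -m creep '{"hand":[20,20,20,20,20],"delta_pos":[[0,-0.001,-0.0005],[0,-0.001,0],[0,-0.001,0],[0,-0.001,0],[0,0,0]],"turn":[0,0,0,0,0]}'
python3 - <<'E'
from m import *
plan([.541,-.0023,.0355],-83.8)
c=env.read_camera('scene'); save(c,'s5');np.savez('s5.npz',**c)
im=c['pixels'][:,:,::-1]
cv2.imwrite('pics/s5z.png',cv2.resize(im[190:320,220:440],None,fx=3.6,fy=3.6,interpolation=cv2.INTER_CUBIC))
E
```

```text
clock: 9.82
tcp_pos: [0.5441, -0.0026, 0.0356]
orientation: [0.002, 0.999, 0.052, -0.0]
wrist_force: [-0.5, -14.5, 3.9]
finger_gap: 0.0346
t 9.82 tcp [544.1  -2.6  35.6] yawY -84.05 tilt [-0.     -0.0047] F [ -0.5 -14.5   3.9] gap 34.6
delta units total [-0.0038 -0.0008  0.0002] rows 1 each [-0.0038 -0.0008  0.0002]
turn units -0.049
clock: 10.23
tcp_pos: [0.544, -0.0024, 0.0366]
orientation: [0.005, 0.999, 0.051, -0.0]
wrist_force: [-1.9, -24.3, 6.8]
finger_gap: 0.0352
t 10.23 tcp [544.   -2.4  36.6] yawY -84.15 tilt [ 0.0002 -0.0106] F [ -1.9 -24.3   6.8] gap 35.2
delta units total [-0.0037 -0.0006  0.0013] rows 1 each [-0.0037 -0.0006  0.0013]
turn units -0.07
```

View pics/s5z.png

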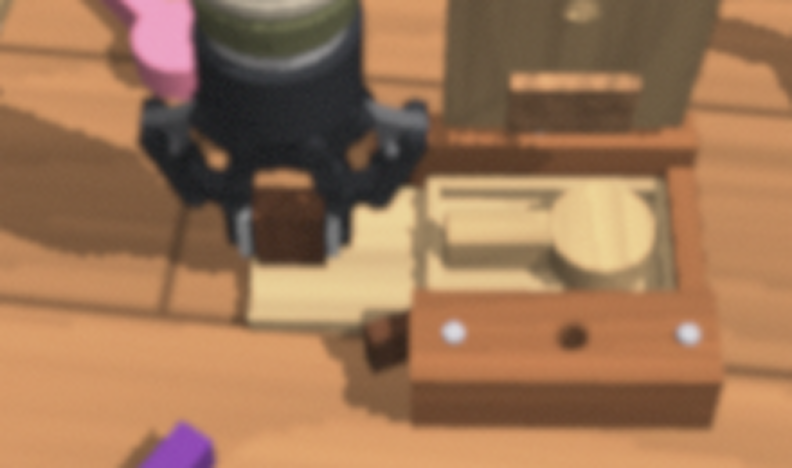

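Tray is home: its nose is on the stop at (215, 665) in the zoom, and the push force rose to 24 N with no further motion. I'll relax, release and lift, then measure the lid angle.

```bash

python3 -m creep '{"hand":[20,20,20,45,60],"delta_pos":[[0,0.004,0],[0,0.0035,0],[0,0,0],[0,0,0],[0,0,0]],"turn":[0,0,0,0,0]}'
python3 -m creep '{"hand":[60,60,60,60,60],"delta_pos":[[0,0,0],[0,0,0],[0,0,-0.02],[0,0,-0.04],[0,0,-0.04]],"turn":[0,0,0,0,0]}'
python3 -m creep '{"hand":[60,40,20,0,0],"delta_pos":[[0,0,-0.05],[0,0,-0.05],[0,0,-0.05],[0,0,-0.05],[0,0,0]],"turn":[0,0,0,0,0]}'
python3 - <<'E'
from m import *
plan([.541,-.0023,.0355],-83.8)
c=env.read_camera('scene'); save(c,'s6');np.savez('s6.npz',**c)
W=cloud(c)
r=rect((lambda w:w[(w[:,2]>.04)&(w[:,2]<.05)])(W[260:310,320:430].reshape(-1,3))); print(r)
a=np.radians(6.2); Rm=np.array([[np.cos(a),-np.sin(a)],[np.sin(a),np.cos(a)]])
for n in ['s6','t3']:
    c=dict(np.load(n+'.npz')); W=cloud(c)
    J=W*1000; o=np.array([529.6,122.] if n=='s6' else [526.1,123.2])
    J[...,:2]=(J[...,:2]-o)@Rm
    reg=J[165:205,345:420] if n=='s6' else J[225:280,235:310]
    P=reg.reshape(-1,3); P=P[(P[:,2]>90)&(P[:,2]<215)&(P[:,0]<30)&(P[:,0]>-70)]
    for z0 in range(90,215,12):
        q=P[(P[:,2]>z0)&(P[:,2]<z0+12)]
        if len(q)>10: print(n,z0,np.round(np.median(q,0),1),len(q))
    print('zmax',np.percentile(P[:,2],99))
c=env.read_camera('wrist'); save(c,'w6');np.savez('w6.npz',**c)
E
```

```text
clock: 10.7
tcp_pos: [0.543, -0.002, 0.0351]
orientation: [-0.001, 0.999, 0.053, -0.001]
wrist_force: [1.2, 0.1, -0.2]
finger_gap: 0.0555
clock: 11.12
tcp_pos: [0.5424, -0.0023, 0.1152]
orientation: [-0.001, 0.999, 0.053, -0.002]
wrist_force: [0.9, -0.2, 0.3]
finger_gap: 0.0596
clock: 11.53
tcp_pos: [0.5472, -0.003, 0.2845]
orientation: [0.001, 0.999, 0.053, 0.006]
wrist_force: [0.9, -0.1, 0.3]
finger_gap: 0.0117
t 11.53 tcp [547.2  -3.  284.5] yawY -83.89 tilt [ 0.0128 -0.0016] F [ 0.9 -0.1  0.3] gap 11.7
delta units total [-0.0115 -0.0026  0.3111] rows 7 each [-0.0016 -0.0004  0.0444]
turn units -0.018
[586.1 134.6  74.2 144.3   6.5]
s6 126 [-29.8   3.6 135.6] 97
s6 138 [-27.8  10.  144.4] 257
s6 150 [-25.2   8.8 155.9] 259
s6 162 [-23.   11.2 167.7] 300
s6 174 [-20.1   9.2 180.5] 266
s6 186 [-17.7   6.7 191.8] 296
s6 198 [-20.5   7.6 206.5] 866
s6 210 [-28.4  38.6 210.3] 22
zmax 209.927822675185
t3 90 [-54.7  12.2  96.6] 110
t3 102 [-51.9  10.8 107.9] 110
t3 114 [-49.4   5.  120.1] 110
t3 126 [-46.8  11.5 131.8] 123
t3 138 [-44.1   6.  144.1] 124
t3 150 [-41.6   9.7 156.5] 127
t3 162 [-38.6   9.9 168. ] 150
t3 174 [-36.4  16.1 180.7] 123
t3 186 [-33.6  11.  192. ] 138
t3 198 [-24.5   8.5 206.8] 563
t3 210 [-26.9  23.3 210.6] 28
zmax 210.52142044801096
```

View pics/w6.png

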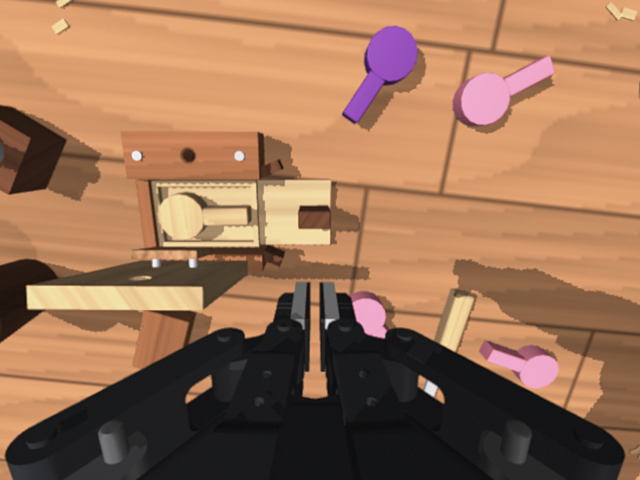

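View pics/s6.png

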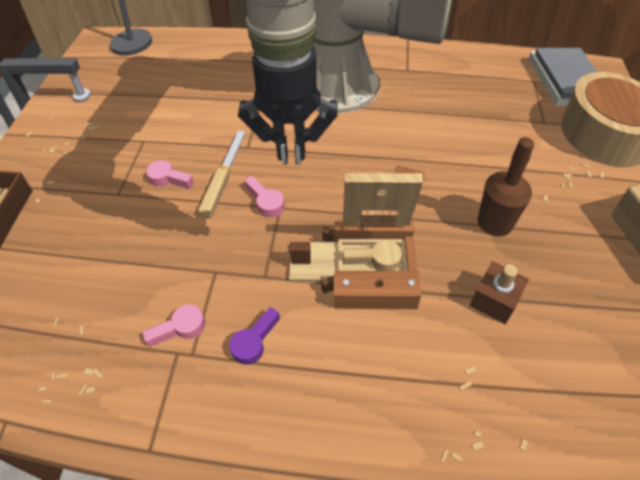

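The tray stays home in both views, with the blank in the pocket. The lid angle fits at about 1.35 rad. I move behind the lid with the fingers closed.

```bash

python3 -m creep '{"hand":[0,0,0,0,0],"delta_pos":[[-0.0158,-0.0285,0],[-0.0158,-0.0285,0],[-0.0158,-0.0285,0],[-0.0158,-0.0285,0],[-0.0158,-0.0285,0]],"turn":[0,0,0,0,0]}'
python3 -m creep '{"hand":[0,0,0,0,0],"delta_pos":[[-0.0158,-0.0285,0],[0,0,0],[0,0,0],[0,0,0],[0,0,0]],"turn":[0,0,0,0,0]}'
cat >> h.py <<'E'
A=np.radians(6.2); RJ=np.array([[np.cos(A),-np.sin(A)],[np.sin(A),np.cos(A)]]); OJ=np.array([527.7,122.5])
def jig(p): return np.r_[(np.array(p)[:2]*1000-OJ)@RJ, p[2]*1000]
def jp(target):  # target TCP in jig mm
    s=env.get_state(); Rm=rot(s['orientation']); j=jig(s['tcp_pos'])
    d=np.array(target)-j; u=d*[1,-1,-1]/800
    print('t',round(s['clock'],2),'jig tcp',np.round(j,1),'F',np.round(s['wrist_force'],1),'gap',round(s['finger_gap']*1000,1),'tilt',np.round(Rm[:2,2],4),'yawY',round(np.degrees(np.arctan2(Rm[1,1],Rm[0,1])),2),'units',np.round(u,4))
E
python3 - <<'E'
from h import *
jp([-70,10,171])
print(env.get_state()['joint_pos'])
E
```

```text
clock: 12.05
tcp_pos: [0.4673, 0.1046, 0.2736]
orientation: [-0.0, 0.999, 0.053, -0.002]
wrist_force: [0.6, 0.6, -0.6]
finger_gap: -0.0002
clock: 12.47
tcp_pos: [0.4545, 0.1245, 0.275]
orientation: [0.0, 0.999, 0.053, -0.001]
wrist_force: [0.2, 0.7, -1.1]
finger_gap: 0.0002
t 12.47 jig tcp [-72.5   9.9 275. ] F [ 0.2  0.7 -1.1] gap 0.2 tilt [-0.0012 -0.0004] yawY -83.97 units [ 0.0032 -0.0002  0.13  ]
[ 9.68686918e-02  1.04440248e-01 -1.37593356e-01  1.32995210e+00
 -2.83382466e-04  3.13314946e+00]
```

Joint 6 is at 3.133, almost at its limit of 3.14. I give the tool a half turn back at this height, which gives the same grasp with j6 near 0.

```bash

python3 -m creep '{"hand":[0,0,0,0,0],"delta_pos":[[0,0,0],[0,0,0],[0,0,0],[0,0,0],[0,0,0]],"turn":[-1,-1,-1,-1,-1]}'
python3 -m creep '{"hand":[0,0,0,0,0],"delta_pos":[[0,0,0],[0,0,0],[0,0,0],[0,0,0],[0,0,0]],"turn":[-1,-1,-1,-1,-1]}'
python3 -m creep '{"hand":[0,0,0,0,0],"delta_pos":[[0,0,0],[0,0,0],[0,0,0],[0,0,0],[0,0,0]],"turn":[-1,-1,-1,-1,-1]}'
python3 -m creep '{"hand":[0,0,0,0,0],"delta_pos":[[0,0,0],[0,0,0],[0,0,0],[0,0,0],[0,0,0]],"turn":[-1,-1,-1,-1,-1]}'
python3 -m creep '{"hand":[0,0,0,0,0],"delta_pos":[[0,0,0],[0,0,0],[0,0,0],[0,0,0],[0,0,0]],"turn":[-1,-1,-1,-1,-1]}'
python3 -m creep '{"hand":[0,0,0,0,0],"delta_pos":[[0,0,0],[0,0,0],[0,0,0],[0,0,0],[0,0,0]],"turn":[-1,-1,-1,-1,-1]}'
python3 -m creep '{"hand":[0,0,0,0,0],"delta_pos":[[0,0,0],[0,0,0],[0,0,0],[0,0,0],[0,0,0]],"turn":[-1,-1,-1,-1,-1]}'
python3 -m creep '{"hand":[0,0,0,0,0],"delta_pos":[[0,0,0],[0,0,0],[0,0,0],[0,0,0],[0,0,0]],"turn":[-1,0,0,0,0]}'
python3 - <<'E'
from h import *
jp([-70,10,171])
print(env.get_state()['joint_pos'])
E
```

```text
clock: 12.88
tcp_pos: [0.4549, 0.124, 0.2753]
orientation: [0.0, 0.963, 0.269, -0.0]
wrist_force: [0.0, 0.4, 0.4]
finger_gap: -0.0
clock: 13.3
tcp_pos: [0.4549, 0.124, 0.2753]
orientation: [-0.0, 0.882, 0.471, -0.0]
wrist_force: [0.5, -0.2, 0.6]
finger_gap: -0.0003
clock: 13.72
tcp_pos: [0.4549, 0.124, 0.2754]
orientation: [-0.0, 0.759, 0.651, -0.0]
wrist_force: [-1.1, 0.5, 0.0]
finger_gap: 0.0003
clock: 14.13
tcp_pos: [0.4549, 0.124, 0.2754]
orientation: [-0.0, 0.6, 0.8, -0.0]
wrist_force: [-0.1, 0.2, 0.1]
finger_gap: 0.0
clock: 14.55
tcp_pos: [0.4549, 0.124, 0.2754]
orientation: [-0.0, 0.413, 0.911, -0.0]
wrist_force: [0.1, 0.8, -0.2]
finger_gap: 0.0002
clock: 14.97
tcp_pos: [0.4549, 0.124, 0.2753]
orientation: [-0.0, 0.206, 0.979, -0.0]
wrist_force: [0.3, 0.3, -0.2]
finger_gap: -0.0003
clock: 15.38
tcp_pos: [0.4549, 0.124, 0.2754]
orientation: [-0.0, -0.011, 1.0, -0.0]
wrist_force: [-0.4, 0.8, 0.0]
finger_gap: 0.0002
clock: 15.8
tcp_pos: [0.4545, 0.1247, 0.2757]
orientation: [-0.0, -0.052, 0.999, -0.0]
wrist_force: [-0.3, 0.4, 0.3]
finger_gap: 0.0004
t 15.8 jig tcp [-72.6  10.1 275.7] F [-0.3  0.4  0.3] gap 0.4 tilt [-0.0003 -0.0002] yawY 95.96 units [3.200e-03 1.000e-04 1.308e-01]
[ 9.73138112e-02  1.03543407e-01 -1.36984091e-01  1.33057281e+00
 -1.48550883e-04 -6.67886111e-03]
```

```bash

python3 -m creep '{"hand":[0,0,0,0,0],"delta_pos":[[0,0,0.03],[0,0,0.045],[0,0,0.0455],[0,0,0.010],[-0.010,0,0]],"turn":[0,0,0,0,0]}'
python3 -m creep '{"hand":[0,0,0,0,0],"delta_pos":[[-0.008,0,0],[-0.008,0,0],[-0.008,0,0.0022],[-0.008,0,0.0022],[-0.008,0,0.0022]],"turn":[0,0,0,0,0]}'
python3 - <<'E'
from h import *
jp([-25.5,10,164.2])
E
```

```text
clock: 16.22
tcp_pos: [0.4589, 0.1256, 0.169]
orientation: [-0.004, -0.053, 0.999, -0.0]
wrist_force: [-0.8, 0.6, -0.2]
finger_gap: 0.0002
clock: 16.63
tcp_pos: [0.4957, 0.1294, 0.1673]
orientation: [0.001, -0.053, 0.999, -0.0]
wrist_force: [-1.1, -0.5, 1.6]
finger_gap: 0.0001
t 16.63 jig tcp [-31.   10.3 167.3] F [-1.1 -0.5  1.6] gap 0.1 tilt [0.0024 0.0001] yawY 96.07 units [0.0069 0.0004 0.0039]
```

```bash

python3 -m creep '{"hand":[0,0,0,0,0],"delta_pos":[[-0.007,0,0.0035],[-0.0071,0,0.0041],[-0.0071,0,0.0041],[-0.0071,0,0.0041],[-0.0071,0,0.0041]],"turn":[0,0,0,0,0]}'
python3 -m creep '{"hand":[0,0,0,0,0],"delta_pos":[[-0.0059,0,0.0057],[-0.0059,0,0.0057],[-0.0059,0,0.0057],[-0.0059,0,0.0057],[-0.0048,0,0.0073]],"turn":[0,0,0,0,0]}'
python3 -m creep '{"hand":[0,0,0,0,0],"delta_pos":[[-0.0048,0,0.0073],[-0.0048,0,0.0073],[-0.0032,0,0.008],[-0.0032,0,0.008],[-0.0032,0,0.008]],"turn":[0,0,0,0,0]}'
python3 - <<'E'
from h import *
jp([37.7,10,85.5])
c=env.read_camera('scene'); save(c,'s7')
E
```

```text
clock: 17.05
tcp_pos: [0.5225, 0.1322, 0.1496]
orientation: [-0.0, -0.053, 0.999, -0.0]
wrist_force: [-1.3, -1.7, 1.4]
finger_gap: -0.0
clock: 17.47
tcp_pos: [0.5454, 0.1347, 0.1257]
orientation: [0.0, -0.053, 0.999, -0.0]
wrist_force: [-0.1, -0.2, 0.9]
finger_gap: -0.0001
clock: 17.88
tcp_pos: [0.5601, 0.1363, 0.0946]
orientation: [-0.0, -0.053, 0.999, -0.0]
wrist_force: [-2.0, -0.8, 1.8]
finger_gap: 0.0
t 17.88 jig tcp [33.7 10.2 94.6] F [-2.  -0.8  1.8] gap 0.0 tilt [-0.0004 -0.0002] yawY 96.08 units [0.005  0.0002 0.0114]
```

View pics/s7.png

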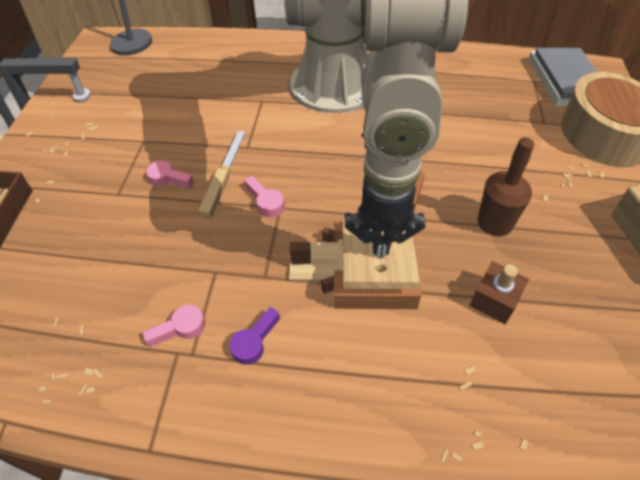

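The lid is following the finger, near 0.2 rad. I press it shut.

```bash

python3 -m creep '{"hand":[0,0,0,0,0],"delta_pos":[[-0.0015,0,0.006],[-0.0015,0,0.006],[-0.0008,0,0.005],[-0.0008,0,0.004],[0,0,0.003]],"turn":[0,0,0,0,0]}'
python3 -m creep '{"hand":[0,0,0,0,0],"delta_pos":[[0,0,0.002],[0,0,0.0015],[0,0,0.001],[0,0,0],[0,0,0]],"turn":[0,0,0,0,0]}'
python3 - <<'E'
from h import *
jp([38,10,75])
c=env.read_camera('scene'); save(c,'s8')
E
```

```text
clock: 18.35
tcp_pos: [0.5633, 0.1366, 0.0765]
orientation: [-0.0, -0.053, 0.999, -0.0]
wrist_force: [-4.1, 0.1, 10.4]
finger_gap: -0.0002
clock: 18.77
tcp_pos: [0.5634, 0.1366, 0.075]
orientation: [0.0, -0.053, 0.999, -0.0]
wrist_force: [-7.6, -1.2, 19.8]
finger_gap: 0.0
t 18.77 jig tcp [37.  10.2 75. ] F [-7.6 -1.2 19.8] gap 0.0 tilt [ 0.001  -0.0003] yawY 96.09 units [ 0.0012  0.0002 -0.    ]
```

Lid pressed shut: tip height 64 mm, 20 N. Next I lift and go above the pin with the hand open.

```bash

python3 -m creep '{"hand":[0,0,0,0,0],"delta_pos":[[0,0,-0.02],[0,0,-0.044],[0,0,-0.05],[0,0,-0.05],[0,0,-0.05]],"turn":[0,0,0,0,0]}'
python3 -m creep '{"hand":[30,70,70,70,70],"delta_pos":[[-0.008,0.043,0],[-0.008,0.043,0],[-0.008,0.043,0],[-0.008,0.043,0],[-0.008,0.043,0]],"turn":[0,0,0,0,0]}'
python3 -m creep '{"hand":[70,70,70,70,70],"delta_pos":[[-0.008,0.043,0],[0,0,0],[0,0,0],[0,0,0],[0,0,0]],"turn":[0,0,0,0,0]}'
python3 - <<'E'
from m import *
jp([76,217,240])
c=env.read_camera('wrist'); save(c,'w9'); np.savez('w9.npz',**c)
for t,z in [('pin',.004),('pin_stand',0),('lid_hole',.0665),('rail_hole',.046)]:
    for r in env.pinpoint('wrist',t)[:2]: print(t,r,px2w(c,*r['location'],z=z))
c=env.read_camera('top'); save(c,'t9'); np.savez('t9.npz',**c)
c=env.read_camera('scene'); save(c,'s9'); np.savez('s9.npz',**c)
E
```

```text
clock: 19.23
tcp_pos: [0.5635, 0.1367, 0.2452]
orientation: [0.0, -0.053, 0.999, 0.0]
wrist_force: [0.8, 0.4, -0.3]
finger_gap: 0.0002
clock: 19.65
tcp_pos: [0.5776, 0.3127, 0.2436]
orientation: [0.0, -0.053, 0.999, 0.0]
wrist_force: [0.9, 0.4, 1.2]
finger_gap: 0.0603
clock: 20.07
tcp_pos: [0.5802, 0.345, 0.2436]
orientation: [-0.0, -0.052, 0.999, -0.0]
wrist_force: [0.6, -0.2, 0.3]
finger_gap: 0.0701
t 20.07 jig tcp [ 76.2 215.5 243.6] F [ 0.6 -0.2  0.3] gap 70.1 tilt [-0.0002 -0.0005] yawY 96.02 units [-0.0002 -0.0019  0.0045]
pin {'location': [212.8, 315.4], 'score': 0.84} [0.58397505 0.34727216 0.004     ]
pin_stand {'location': [210.4, 315.0], 'score': 0.75} [0.58202041 0.34661646 0.        ]
lid_hole {'location': [211.1, 94.0], 'score': 0.7} [0.59172722 0.13632033 0.0665    ]
rail_hole {'location': [210.3, 109.3], 'score': 0.88} [0.59461102 0.13856466 0.046     ]
```

View pics/w9.png

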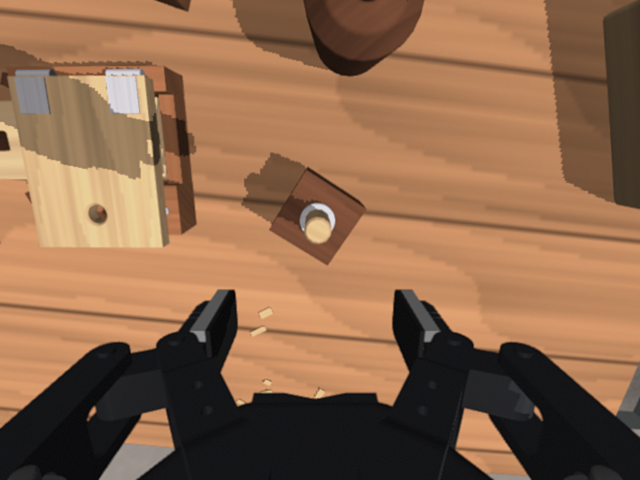

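View pics/s9.png

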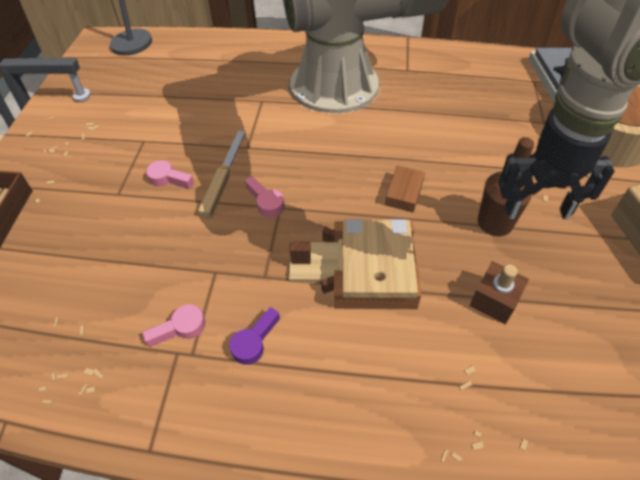

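The lid lies down with its hole at (213, 97) in the wrist view. The pin knob is at (228, 318), and the mallet and offcut have not moved. Next are fine measurements.

```bash
python3 - <<'E'
from m import *
c=dict(np.load('w9.npz')); W=cloud(c)
f=lambda a,z0,z1:(lambda w:w[(w[:,2]>z0)&(w[:,2]<z1)])(W[a[0]:a[1],a[2]:a[3]].reshape(-1,3))
k=f((195,255,290,345),.075,.11); print('knob',rect(k),np.percentile(k[:,2],[5,50,98]))
top=k[k[:,2]>.0965]; print('knobtop',rect(top),top.mean(0),cv2.minEnclosingCircle(top[:,:2].astype(np.float32)*1000))
st=f((160,270,265,370),.05,.058); print('stand',rect(st))
# lid plane
L=f((85,245,35,165),.045,.08); 
Lj=np.c_[(L[:,:2]*1000-OJ)@RJ,L[:,2]*1000]
q=Lj[(Lj[:,2]>60)]; A_=np.c_[q[:,0],np.ones(len(q))]; print('lid slope',np.linalg.lstsq(A_,q[:,2],rcond=None)[0],rect(q/1000))
im=c['pixels']; g=cv2.cvtColor(im,cv2.COLOR_RGB2GRAY)
cv2.imwrite('pics/w9h.png',cv2.resize(im[185:245,65:130,::-1],None,fx=9,fy=9,interpolation=cv2.INTER_NEAREST))
sub=g[198:230,80:116]; m=(sub<95).astype(np.uint8); n,l,stt,ce=cv2.connectedComponentsWithStats(m)
for i in range(1,n): print(stt[i],ce[i]+[80,198])
for nm in ['t9','s9']:
    c=dict(np.load(nm+'.npz')); im=c['pixels']
    b=(195,245,230,330) if nm=='t9' else (215,315,320,430)
    cv2.imwrite(f'pics/{nm}z.png',cv2.resize(im[b[0]:b[1],b[2]:b[3],::-1],None,fx=7,fy=6,interpolation=cv2.INTER_CUBIC))
E
```

```text
knob [580.  348.2  23.1  23.2  57.5] [0.08206995 0.09998681 0.10166341]
knobtop [580.  348.2  22.9  23.1  55.9] [0.57950096 0.34823283 0.10009642] ((580.300048828125, 348.24639892578125), 12.054342269897461)
stand [580.3 348.3  70.2  70.5  63.2]
lid slope [2.80435836e-02 6.64829666e+01] [ 25.9  10.7 121.6 144.4  88.9]
[ 11  11  16  14 129] [ 99.60465116 216.45736434]
```

View pics/w9h.png

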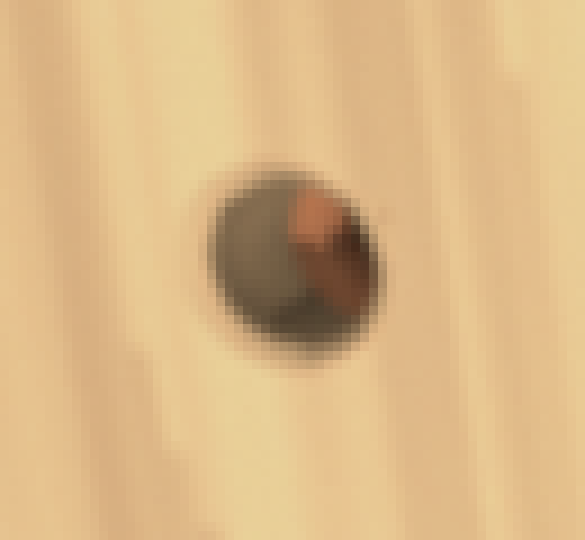

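```bash

python3 -m creep '{"hand":[70,70,70,70,70],"delta_pos":[[0,0.004,0.02],[0,0,0.045],[0,0,0.045],[0,0,0.045],[0,0,0.035]],"turn":[0,0,0,0,0]}' 60
python3 -m creep '{"hand":[70,70,70,70,70],"delta_pos":[[0,0,0.0195],[0,0,0],[0,0,0],[0,0,0],[0,0,0]],"turn":[0,0,0,0,0]}'
python3 - <<'E'
from m import *
jp([76,217,76]); print(env.get_state()['tcp_pos'])
c=env.read_camera('wrist'); save(c,'w10'); np.savez('w10.npz',**c)
W=cloud(c); k=W.reshape(-1,3); s=env.get_state()['tcp_pos']
k=k[(np.abs(k[:,0]-.58)<.03)&(np.abs(k[:,1]-.348)<.022)&(k[:,2]>.085)&(k[:,2]<.108)]; print(rect(k),np.median(k[:,2]))
c=dict(np.load('w9.npz'))
print('hole',px2w(c,214,97.6,z=.0677))
E
```

```text
clock: 20.83
tcp_pos: [0.5787, 0.3485, 0.089]
orientation: [-0.001, -0.053, 0.999, -0.0]
wrist_force: [0.3, 0.6, 0.1]
finger_gap: 0.0698
clock: 21.25
tcp_pos: [0.5812, 0.3497, 0.0785]
orientation: [0.002, -0.053, 0.999, 0.001]
wrist_force: [0.8, 0.2, -0.7]
finger_gap: 0.0702
t 21.25 jig tcp [ 77.8 220.1  78.5] F [ 0.8  0.2 -0.7] gap 70.2 tilt [0.0036 0.0015] yawY 96.07 units [-0.0022  0.0039  0.0031]
[0.58124752 0.34974661 0.07845347]
[580.3 348.3  23.3  24.1  86.3] 0.10003731770270714
hole [0.59389371 0.14033357 0.0677    ]
```

View pics/w10.png

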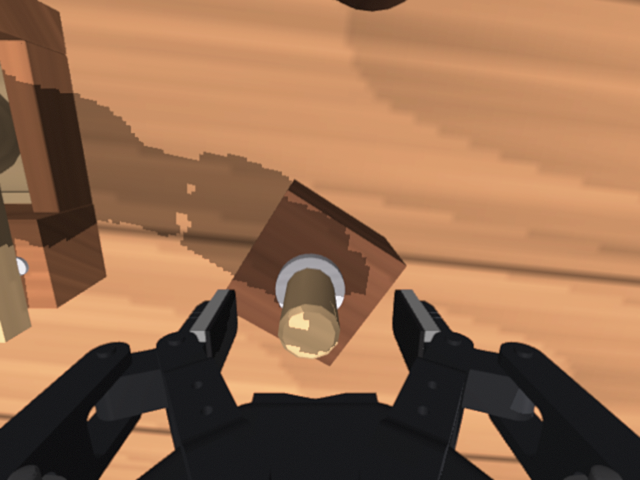

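```bash

python3 -m creep '{"hand":[50,35,15,15,15],"delta_pos":[[0,0,0],[0,0,0],[0,0,0],[0,0,0],[0,0,0]],"turn":[0,0,0,0,0]}' 80
python3 -m creep '{"hand":[15,15,15,15,15],"delta_pos":[[0,0,0],[0,0,0],[0,0,0],[0,0,0],[0,0,0]],"turn":[0,0,0,0,0]}' 80
python3 - <<'E'
from m import *
jp([76,217,76]); print(env.get_state()['tcp_pos'])
c=env.read_camera('wrist'); save(c,'w11'); np.savez('w11.npz',**c)
c=env.read_camera('top'); save(c,'t11'); np.savez('t11.npz',**c)
c=env.read_camera('scene'); save(c,'s11'); np.savez('s11.npz',**c)
E
```

```text
clock: 21.72
tcp_pos: [0.5801, 0.349, 0.0768]
orientation: [0.0, -0.053, 0.999, -0.0]
wrist_force: [-0.4, -1.3, 3.8]
finger_gap: 0.0224
clock: 22.13
tcp_pos: [0.5801, 0.349, 0.0768]
orientation: [0.0, -0.053, 0.999, -0.0]
wrist_force: [-0.3, -1.7, 4.9]
finger_gap: 0.022
t 22.13 jig tcp [ 76.5 219.5  76.8] F [-0.3 -1.7  4.9] gap 22.0 tilt [ 0.0009 -0.0002] yawY 96.07 units [-0.0007  0.0032  0.001 ]
[0.58006807 0.34901502 0.07676207]
```

View pics/w11.png

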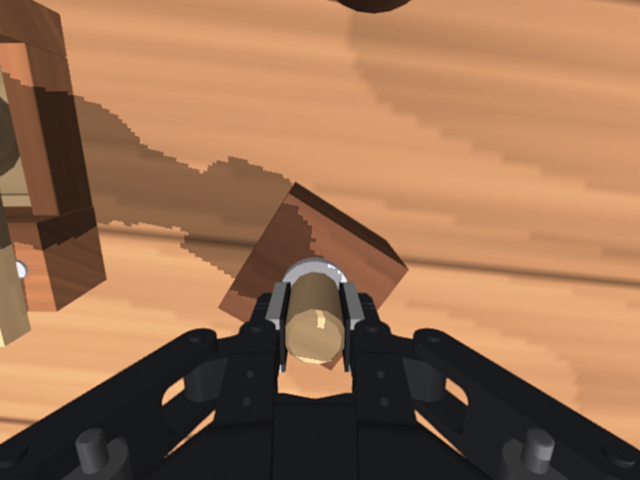

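Pin gripped (gap 22 mm). Hole estimates agree to within 0.6 mm: wrist (594.2, 140.4), rail fits (594.2, 139.8). I lift straight up and carry the pin over.

```bash

python3 -m creep '{"hand":[15,15,15,15,15],"delta_pos":[[0,0,-0.01],[0,0,-0.03],[0,0,-0.03],[0,0,-0.035],[0,0,-0.025]],"turn":[0,0,0,0,0]}' 100
python3 -m creep '{"hand":[15,15,15,15,15],"delta_pos":[[0.0014,-0.0326,0],[0.0014,-0.0326,0],[0.0014,-0.0326,0],[0.0014,-0.0326,0],[0.0014,-0.0326,0]],"turn":[0,0,0,0,0]}'
python3 -m creep '{"hand":[15,15,15,15,15],"delta_pos":[[0.0013,-0.0326,0],[0.0013,-0.0326,0],[0.0013,-0.0328,0],[0,0,0],[0,0,0]],"turn":[0,0,0,0,0]}'
python3 -m creep '{"hand":[15,15,15,15,15],"delta_pos":[[0,0,0],[0,0,0],[0,0,0],[0,0,0],[0,0,0]],"turn":[0,0,0,0,0]}'
python3 - <<'E'
from m import *
jp([68,10,176]); print(env.get_state()['tcp_pos'])
for n in ['wrist','top','scene']:
    c=env.read_camera(n); save(c,n[0]+'12'); np.savez(n[0]+'12.npz',**c)
    try:
        for t in ['pin','lid_hole']: print(n,t,env.pinpoint(n,t)[:2])
    except Exception as e: print(e)
    if n=='scene': cv2.imwrite('pics/s12z.png',cv2.resize(c['pixels'][130:320,310:440,::-1],None,fx=4,fy=3.1,interpolation=cv2.INTER_CUBIC))
E
```

```text
clock: 22.7
tcp_pos: [0.5798, 0.3495, 0.1821]
orientation: [0.0, -0.053, 0.999, 0.0]
wrist_force: [0.3, 0.5, -0.2]
finger_gap: 0.0217
clock: 23.12
tcp_pos: [0.5875, 0.2181, 0.1799]
orientation: [-0.0, -0.053, 0.999, 0.0]
wrist_force: [0.1, 0.1, -1.0]
finger_gap: 0.0218
clock: 23.53
tcp_pos: [0.5931, 0.1395, 0.18]
orientation: [-0.0, -0.052, 0.999, 0.0]
wrist_force: [0.1, -0.6, -1.1]
finger_gap: 0.0217
clock: 23.95
tcp_pos: [0.593, 0.1414, 0.18]
orientation: [-0.0, -0.054, 0.999, -0.0]
wrist_force: [-0.2, 0.1, -1.3]
finger_gap: 0.0215
t 23.95 jig tcp [ 67.   11.8 180. ] F [-0.2  0.1 -1.3] gap 21.5 tilt [-0.0001 -0.    ] yawY 96.15 units [0.0013 0.0022 0.0051]
[0.59302006 0.14144849 0.18004043]
wrist pin [{'location': [259.5, 314.5], 'score': 0.9}]
wrist lid_hole [{'location': [239.1, 308.4], 'score': 0.78}]
top pin []
top lid_hole [{'location': [212.6, 268.1], 'score': 0.98}]
scene pin [{'location': [258.9, 380.9], 'score': 0.83}]
scene lid_hole [{'location': [272.5, 377.5], 'score': 0.83}, {'location': [285.1, 379.5], 'score': 0.7}]
```

View pics/w12.png

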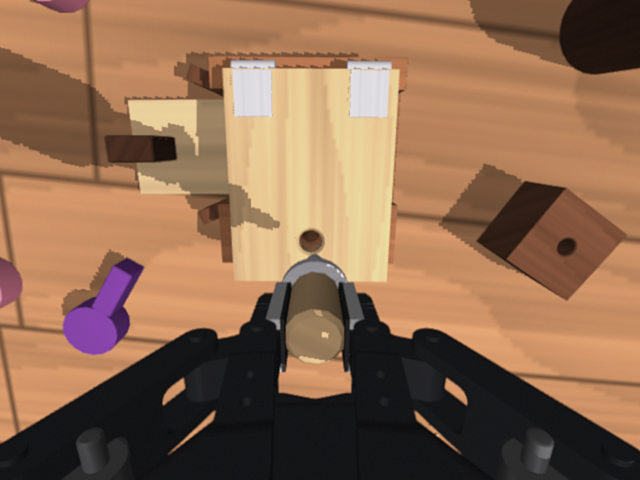

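View pics/s12z.png

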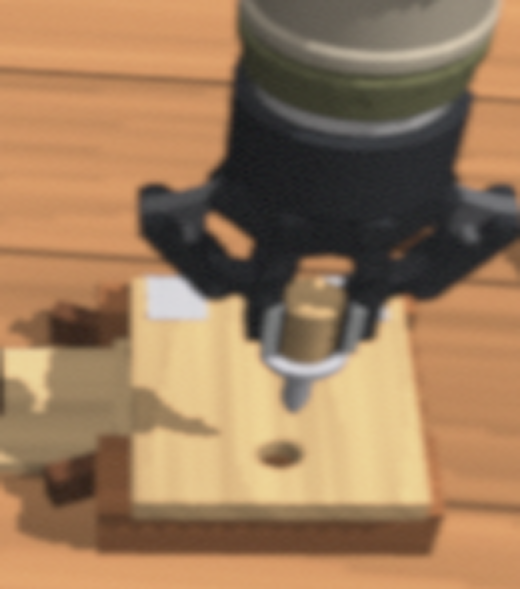

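```bash
python3 - <<'E'
from m import *
c=dict(np.load('w12.npz')); W=cloud(c); im=c['pixels']
cv2.imwrite('pics/w12z.png',cv2.resize(im[215:375,250:380,::-1],None,fx=4.5,fy=3.7,interpolation=cv2.INTER_CUBIC))
for b in [(215,262,285,340)]:
    g=cv2.cvtColor(im,cv2.COLOR_RGB2GRAY)[b[0]:b[1],b[2]:b[3]]
    m=(g<150).astype(np.uint8); n,l,st,ce=cv2.connectedComponentsWithStats(m)
    for i in range(1,n):
        if st[i][4]>30:
            cnt=cv2.findContours((l==i).astype(np.uint8),cv2.RETR_EXTERNAL,cv2.CHAIN_APPROX_NONE)[0][0]
            e=cv2.fitEllipse(cnt) if len(cnt)>5 else None
            print(st[i],ce[i]+[b[2],b[0]],e)
k=W.reshape(-1,3)
k=k[(np.abs(k[:,0]-.593)<.03)&(np.abs(k[:,1]-.141)<.018)&(k[:,2]>.15)]
for z0,z1 in [(.15,.157),(.157,.165),(.165,.175),(.175,.19),(.19,.198),(.198,.21)]:
    q=k[(k[:,2]>z0)&(k[:,2]<z1)]
    if len(q)>5: print(z0,len(q),rect(q),np.median(q,0))
for r,cc in [(239.1,308.4),(240,312)]: print(px2w(c,r,cc,z=.0677))
c=dict(np.load('s12.npz')); print('scene hole',px2w(c,275.6,379.8,z=.0677))
# predicted pin tip/hole position in scene given pin at tcp xy
s=env.get_state()['tcp_pos']
print('tip px if pin at tcp', w2px(c,[[s[0],s[1],s[2]-.0728]]))
E
```

```text
[ 14  14  32  33 629] [311.96502385 244.76947536] ((27.534456253051758, 31.93025779724121), (28.76117515563965, 36.08575439453125), 156.7889404296875)
0.157 965 [582.5 141.4  12.7  32.    4.6] [0.58090943 0.14093779 0.16350587]
0.165 431 [583.  141.3  12.1  34.5   3. ] [0.58302512 0.14095539 0.17071505]
0.175 1261 [585.1 140.9   8.2  36.1   5.2] [0.58324773 0.14099049 0.1830589 ]
0.19 841 [591.7 140.7  35.4  23.6  88.1] [0.58326481 0.14096798 0.19419626]
0.198 4188 [593.4 141.8  24.6  35.9   4. ] [0.58987476 0.1422025  0.20365426]
[0.59298974 0.13771669 0.0677    ]
[0.59341088 0.1405276  0.0677    ]
scene hole [0.59577866 0.1391425  0.0677    ]
tip px if pin at tcp [[261.00396613 382.72833386]]
```

View pics/w12z.png

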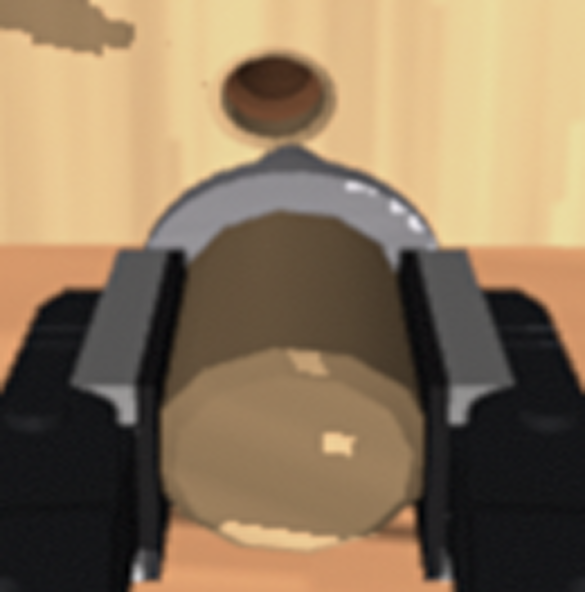

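```bash
python3 - <<'E'
from m import *
c=dict(np.load('w12.npz'))
for z in (.105,.107,.109): print(px2w(c,254.7,314.4,z=z))
print('hole',px2w(c,240.7,311.6,z=.0677))
print(w2px(c,[[.5931-.0025,.1413,.107],[.5933,.1403,.0677]]))
c=dict(np.load('s12.npz'))
print('scene tip',px2w(c,130+408/3.1,310+293/4,z=.107),'hole',px2w(c,130+455/3.1,310+280/4,z=.0677))
E
```

```text
[0.59271844 0.14230262 0.105     ]
[0.59206055 0.14223301 0.107     ]
[0.59140266 0.14216341 0.109     ]
hole [0.59399703 0.14028064 0.0677    ]
[[252.42995571 313.2076738 ]
 [239.83111915 311.71906687]]
scene tip [0.59404214 0.14147633 0.107     ] hole [0.59802351 0.139598   0.0677    ]
```

Against the hole the pin is off by about (-0.8, +1.3) mm. I'll correct that and lower the taper into the lid's hole, watching the force.

```bash

python3 -m creep '{"hand":[15,15,15,15,15],"delta_pos":[[-0.0008,-0.0017,0.01],[0,0,0.015],[0,0,0.015],[0,0,0.013],[0,0,0.006]],"turn":[0,0,0,0,0]}' 100
python3 -m creep '{"hand":[15,15,15,15,15],"delta_pos":[[0,0,0],[0,0,0],[0,0,0],[0,0,0],[0,0,0]],"turn":[0,0,0,0,0]}'
python3 - <<'E'
from m import *
jp([68,10,133]); print(env.get_state()['tcp_pos'])
for n in ['wrist','scene']:
    c=env.read_camera(n); save(c,n[0]+'13'); np.savez(n[0]+'13.npz',**c)
    b=(200,360,250,400) if n=='wrist' else (200,310,320,430)
    cv2.imwrite(f'pics/{n[0]}13z.png',cv2.resize(c['pixels'][b[0]:b[1],b[2]:b[3],::-1],None,fx=4 if n=='wrist' else 5,fy=3.7 if n=='wrist' else 5,interpolation=cv2.INTER_CUBIC))
E
```

```text
clock: 24.82
tcp_pos: [0.5929, 0.1391, 0.1307]
orientation: [-0.001, -0.053, 0.999, -0.0]
wrist_force: [-0.8, -0.1, -1.1]
finger_gap: 0.0218
clock: 25.23
tcp_pos: [0.5945, 0.1394, 0.1336]
orientation: [0.001, -0.053, 0.999, -0.0]
wrist_force: [-0.1, -0.5, -0.4]
finger_gap: 0.0215
t 25.23 jig tcp [ 68.2   9.6 133.6] F [-0.1 -0.5 -0.4] gap 21.5 tilt [0.0014 0.    ] yawY 96.08 units [-0.0002 -0.0005  0.0008]
[0.5944566  0.13937444 0.1336476 ]
```

View pics/w13z.png

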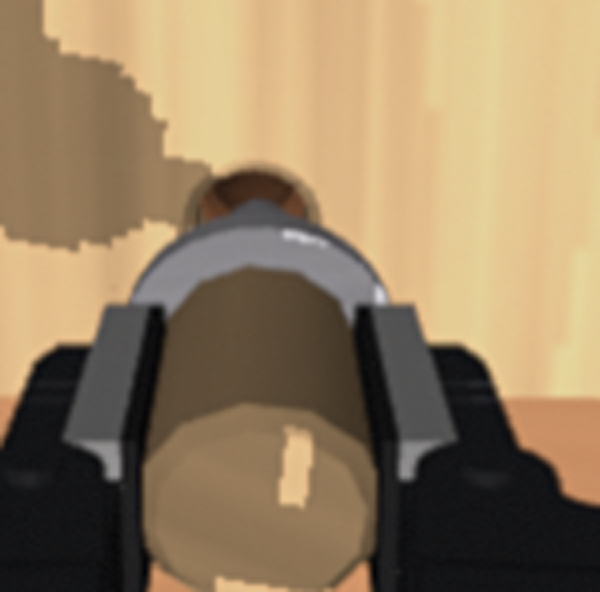

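View pics/s13z.png

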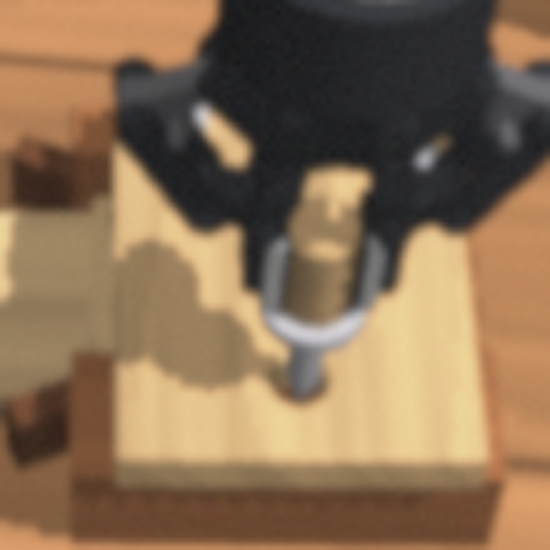

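The taper is inside the lid's hole and laterally centred in the wrist view. I continue down in small steps.

```bash

python3 -m creep '{"hand":[15,15,15,15,15],"delta_pos":[[0,0,0.004],[0,0,0.005],[0,0,0.005],[0,0,0.005],[0,0,0.003]],"turn":[0,0,0,0,0]}' 120
python3 -m creep '{"hand":[15,15,15,15,15],"delta_pos":[[0,0,0.002],[0,0,0.002],[0,0,0],[0,0,0],[0,0,0]],"turn":[0,0,0,0,0]}'
python3 - <<'E'
from m import *
jp([68,10,113]); print(env.get_state()['tcp_pos'],env.get_state()['ft_torque'])
E
```

```text
clock: 25.75
tcp_pos: [0.5935, 0.1393, 0.1143]
orientation: [-0.001, -0.053, 0.999, -0.0]
wrist_force: [0.7, -0.4, -0.2]
finger_gap: 0.0215
clock: 26.17
tcp_pos: [0.5941, 0.1393, 0.1123]
orientation: [0.0, -0.053, 0.999, -0.0]
wrist_force: [1.1, 1.0, -1.4]
finger_gap: 0.021
t 26.17 jig tcp [ 67.8   9.6 112.3] F [ 1.1  1.  -1.4] gap 21.0 tilt [ 0.0003 -0.    ] yawY 96.08 units [ 0.0002 -0.0005 -0.0009]
[0.59409905 0.13933641 0.11229021] [-0.02208937 -0.00841611  0.00904016]
```

```bash

python3 -m creep '{"hand":[15,15,15,15,15],"delta_pos":[[0,0,0.003],[0,0,0.004],[0,0,0.004],[0,0,0.003],[0,0,0.002]],"turn":[0,0,0,0,0]}' 120
python3 - <<'E'
from m import *
jp([68,10,92]); print(env.get_state()['ft_torque'])
E
python3 -m creep '{"hand":[15,15,15,15,15],"delta_pos":[[0,0,0.002],[0,0,0.002],[0,0,0.002],[0,0,0],[0,0,0]],"turn":[0,0,0,0,0]}'
python3 - <<'E'
from m import *
jp([68,10,92]); print(env.get_state()['ft_torque'])
for n in ['wrist','scene']:
    c=env.read_camera(n); save(c,n[0]+'14'); np.savez(n[0]+'14.npz',**c)
    b=(200,360,250,400) if n=='wrist' else (200,310,320,430)
    cv2.imwrite(f'pics/{n[0]}14z.png',cv2.resize(c['pixels'][b[0]:b[1],b[2]:b[3],::-1],None,fx=4 if n=='wrist' else 5,fy=3.7 if n=='wrist' else 5,interpolation=cv2.INTER_CUBIC))
E
```

```text
clock: 26.58
tcp_pos: [0.5939, 0.1391, 0.0988]
orientation: [-0.0, -0.053, 0.999, -0.0]
wrist_force: [-0.1, 0.2, -1.6]
finger_gap: 0.0217
t 26.58 jig tcp [67.6  9.4 98.8] F [-0.1  0.2 -1.6] gap 21.7 tilt [-0.0003 -0.0004] yawY 96.07 units [ 0.0005 -0.0008  0.0085]
[-0.10934005 -0.06227841 -0.05197045]
clock: 27.0
tcp_pos: [0.5939, 0.1392, 0.0943]
orientation: [-0.0, -0.053, 0.999, -0.0]
wrist_force: [1.0, -0.7, -1.9]
finger_gap: 0.0211
t 27.0 jig tcp [67.6  9.5 94.3] F [ 1.  -0.7 -1.9] gap 21.1 tilt [-0.0002 -0.0003] yawY 96.08 units [ 0.0005 -0.0006  0.0029]
[-0.16185855 -0.11648594 -0.02255136]
```

View pics/s14z.png

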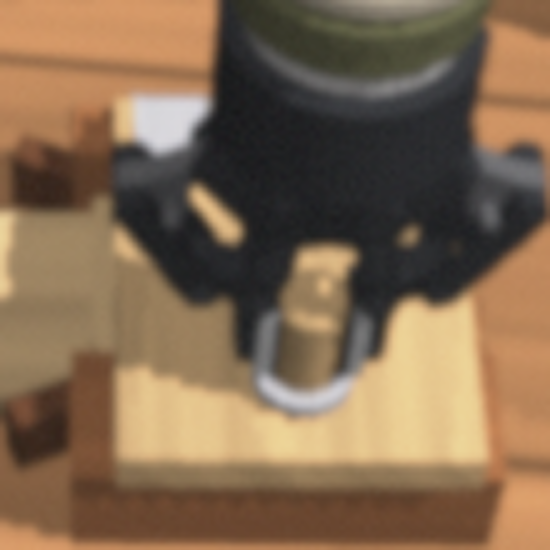

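```bash

python3 -m creep '{"hand":[15,15,15,15,15],"delta_pos":[[0,0,0.002],[0,0,0.002],[0,0,0.002],[0,0,0.002],[0,0,0.001]],"turn":[0,0,0,0,0]}' 120
python3 - <<'E'
from m import *
jp([68,10,86.8]); print(env.get_state()['ft_torque'])
E
python3 -m creep '{"hand":[15,15,15,15,15],"delta_pos":[[0,0,0.001],[0,0,0.001],[0,0,0.001],[0,0,0],[0,0,0]],"turn":[0,0,0,0,0]}'
python3 - <<'E'
from m import *
jp([68,10,86.8]); print(env.get_state()['ft_torque'])
E
```

```text
clock: 27.52
tcp_pos: [0.5944, 0.1394, 0.0879]
orientation: [0.001, -0.053, 0.999, -0.0]
wrist_force: [-1.1, -1.2, 5.5]
finger_gap: 0.0215
t 27.52 jig tcp [68.1  9.6 87.9] F [-1.1 -1.2  5.5] gap 21.5 tilt [0.0013 0.    ] yawY 96.08 units [-0.0002 -0.0005  0.0014]
[-0.1650291  0.1798638  0.0119994]
clock: 27.93
tcp_pos: [0.5946, 0.1394, 0.0869]
orientation: [0.001, -0.053, 0.999, -0.0]
wrist_force: [-3.9, -1.3, 11.6]
finger_gap: 0.0213
t 27.93 jig tcp [68.3  9.6 86.9] F [-3.9 -1.3 11.6] gap 21.3 tilt [0.0023 0.0001] yawY 96.08 units [-0.0004 -0.0006  0.0001]
[-0.1614147   0.64655484 -0.02670962]
```

```bash

python3 -m creep '{"hand":[15,15,15,15,15],"delta_pos":[[0,0,0.001],[0,0,0.001],[0,0,0.001],[0,0,0],[0,0,0]],"turn":[0,0,0,0,0]}'
python3 - <<'E'
from m import *
jp([68,10,86.8]); print(env.get_state()['ft_torque'])
E
python3 -m creep '{"hand":[15,15,15,15,15],"delta_pos":[[0,0,0.001],[0,0,0.001],[0,0,0],[0,0,0],[0,0,0]],"turn":[0,0,0,0,0]}'
python3 - <<'E'
from m import *
jp([68,10,86.8]); print(env.get_state()['ft_torque'])
for n in ['wrist','scene','top']:
    c=env.read_camera(n); save(c,n[0]+'15'); np.savez(n[0]+'15.npz',**c)
    if n=='top': continue
    b=(200,360,250,400) if n=='wrist' else (200,310,280,430)
    cv2.imwrite(f'pics/{n[0]}15z.png',cv2.resize(c['pixels'][b[0]:b[1],b[2]:b[3],::-1],None,fx=4 if n=='wrist' else 5,fy=3.7 if n=='wrist' else 5,interpolation=cv2.INTER_CUBIC))
    W=cloud(c); J=W.reshape(-1,3)*1000; J[:,:2]=(J[:,:2]-OJ)@RJ
    for nm,m in {'lid':(np.abs(J[:,0]-45)<40)&(J[:,1]>-40)&(J[:,1]<60)&(np.hypot(J[:,0]-68,J[:,1]-10)>22)&(J[:,2]>58)&(J[:,2]<70)}.items():
        q=J[m]
        if len(q)>30:
            for x0 in range(10,95,15):
                p=q[(q[:,0]>x0)&(q[:,0]<x0+15)]
                if len(p)>10: print(n,nm,x0,len(p),round(np.median(p[:,2]),2))
E
```

```text
clock: 28.35
tcp_pos: [0.5946, 0.1394, 0.0867]
orientation: [0.002, -0.053, 0.999, -0.0]
wrist_force: [-7.5, -2.2, 24.0]
finger_gap: 0.0213
t 28.35 jig tcp [68.4  9.5 86.7] F [-7.5 -2.2 24. ] gap 21.3 tilt [0.0037 0.0001] yawY 96.08 units [-0.0005 -0.0006 -0.0001]
[-0.29877136  1.68228958 -0.01495951]
clock: 28.77
tcp_pos: [0.5947, 0.1394, 0.0866]
orientation: [0.002, -0.053, 0.999, -0.0]
wrist_force: [-11.0, -3.1, 33.5]
finger_gap: 0.0214
t 28.77 jig tcp [68.4  9.5 86.6] F [-11.   -3.1  33.5] gap 21.4 tilt [0.0046 0.    ] yawY 96.09 units [-0.0005 -0.0006 -0.0003]
[-0.41303436  2.34221656 -0.05328339]
wrist lid 10 7065 64.5
wrist lid 25 6502 64.47
wrist lid 40 5125 64.44
wrist lid 55 3251 64.42
wrist lid 70 2089 64.38
scene lid 10 43 63.31
scene lid 25 37 63.25
scene lid 40 161 63.53
scene lid 55 224 63.44
scene lid 70 299 63.58
```

View pics/s15z.png

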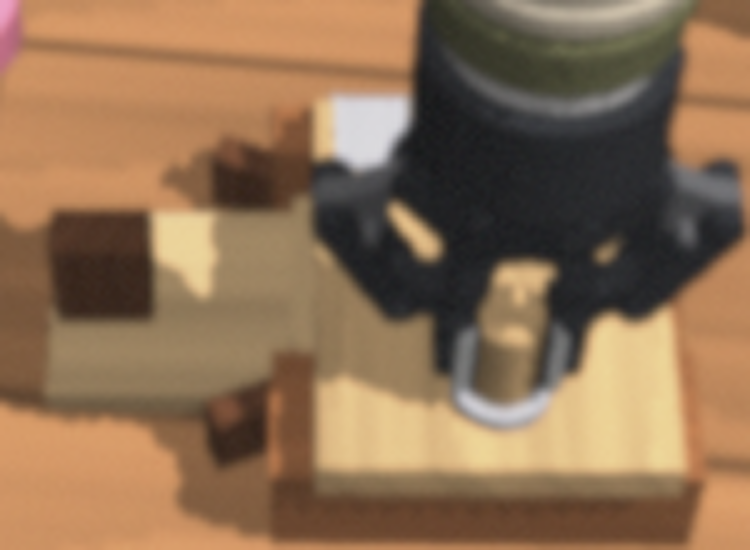

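View pics/w15.png

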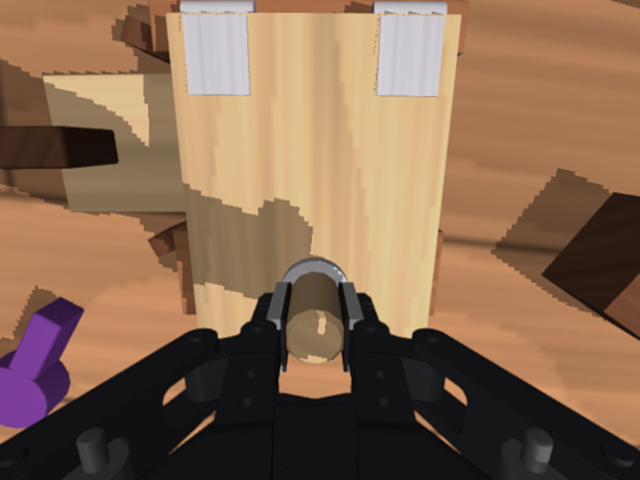

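The lid reads level at 64.4 mm with no slope, the collar is seated on it and the fingertips are about 5 mm above the collar. The push of 33 N is more than needed. I ease it a little, then do the final checks on tray, blank and bystanders.

```bash

python3 -m creep '{"hand":[15,15,15,15,15],"delta_pos":[[0,0,-0.001],[0,0,-0.0005],[0,0,0],[0,0,0],[0,0,0]],"turn":[0,0,0,0,0]}'
python3 -m creep '{"hand":[15,15,15,15,15],"delta_pos":[[0,0,0],[0,0,0],[0,0,0],[0,0,0],[0,0,0]],"turn":[0,0,0,0,0]}'
python3 - <<'E'
from m import *
jp([68,10,86.8])
a=dict(np.load('s6.npz')); b=dict(np.load('s15.npz'))
def f(c,box,z0,z1):
    W=cloud(c)[box[0]:box[1],box[2]:box[3]].reshape(-1,3); P=W[(W[:,2]>z0)&(W[:,2]<z1)]; 
    return rect(P) if len(P)>4 else None
print('handle',f(a,(230,275,280,325),.051,.065),f(b,(230,275,280,325),.051,.065))
print('tray y jig of handle', [(np.array(f(c,(230,275,280,325),.051,.065)[:2])-[529.6,122.])@RJ for c in (a,b)])
s0=dict(np.load('scene0.npz'))
print('mallet',f(s0,(140,240,475,535),.06,.1),f(b,(140,240,475,535),.06,.1))
print('gouge',f(s0,(125,220,195,250),.012,.04),f(b,(125,220,195,250),.012,.04))
t0=dict(np.load('top0.npz')); s9=dict(np.load('s9.npz'))
print('offcut',f(t0,(295,350,235,280),.025,.04),'s9',f(s9,(160,215,380,430),.025,.04),'s15',f(b,(160,215,380,430),.025,.04))
W=cloud(dict(np.load('w15.npz'))).reshape(-1,3); 
c=env.read_camera('scene'); save(c,'s16')
J=cloud(c).reshape(-1,3)*1000; J[:,:2]=(J[:,:2]-OJ)@RJ
q=J[(np.abs(J[:,0]-60)<38)&(J[:,1]>-45)&(J[:,1]<65)&(np.hypot(J[:,0]-68,J[:,1]-10)>25)&(J[:,2]>58)&(J[:,2]<70)]
print('lid z',np.median(q[:,2]),np.polyfit(q[:,0],q[:,2],1)); jp([68,10,86.8])
E
```

```text
clock: 29.33
tcp_pos: [0.5946, 0.1394, 0.0867]
orientation: [0.002, -0.053, 0.999, -0.0]
wrist_force: [-7.7, -2.1, 26.3]
finger_gap: 0.0214
clock: 29.75
tcp_pos: [0.5946, 0.1393, 0.0867]
orientation: [0.002, -0.053, 0.999, -0.0]
wrist_force: [-8.4, -2.3, 26.3]
finger_gap: 0.0216
t 29.75 jig tcp [68.4  9.5 86.7] F [-8.4 -2.3 26.3] gap 21.6 tilt [0.0039 0.    ] yawY 96.08 units [-0.0005 -0.0006 -0.0002]
handle [543.9  -3.6  21.6  34.9   5.2] [543.9  -3.9  22.5  35.6  10.6]
tray y jig of handle [array([   0.65163971, -126.40975186]), array([   0.6192399 , -126.70799715])]
mallet [422.3 353.9  85.9  50.   66.7] [419.8 351.2  86.4  52.   55. ]
gouge [ 339.2 -169.8   83.5  249.2   85.5] [ 339.  -169.3   82.6  247.7   84.6]
offcut [346.5 180.8  60.9  90.8  78.1] s9 [349.3 180.7  60.3  94.4  78.3] s15 None
lid z 63.66677912920527 [1.00053815e-02 6.29459848e+01]
t 29.8 jig tcp [68.4  9.6 86.7] F [-8.7 -2.4 26.4] gap 21.1 tilt [0.004 0.   ] yawY 96.09 units [-0.0005 -0.0006 -0.0001]
```

View pics/s15.png

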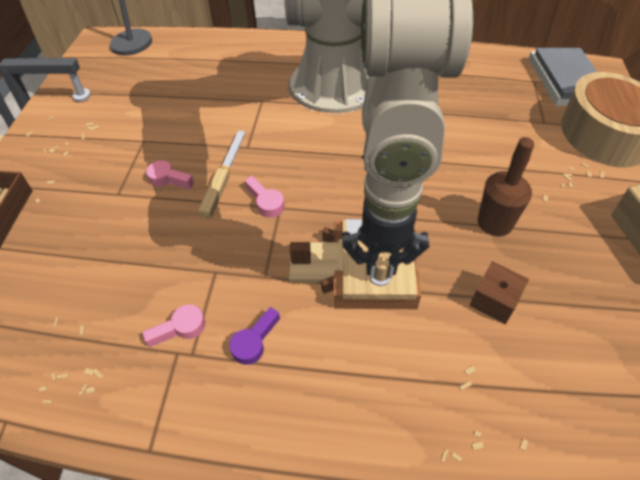

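Everything agrees except the handle, which reads 126.5 mm behind the jig origin where home is 125. I'll check the nose and stop in the earlier wrist image, taken after release.

```bash
python3 - <<'E'
from m import *
c=dict(np.load('w6.npz'))
cv2.imwrite('pics/w6z.png',cv2.resize(c['pixels'][120:275,110:345,::-1],None,fx=3.4,fy=3.4,interpolation=cv2.INTER_CUBIC))
W=cloud(c); J=W*1000; J[...,:2]=(J[...,:2]-OJ)@RJ; J=J.reshape(-1,3)
rail=J[(J[:,2]>42)&(J[:,2]<50)&(J[:,0]>38)&(J[:,0]<98)&(np.abs(J[:,1])<110)]
print('rail top x',np.percentile(rail[:,0],[1,99]),'y',np.percentile(rail[:,1],[.5,99.5]))
h=J[(J[:,2]>52)&(J[:,2]<62)&(np.abs(J[:,0])<30)&(J[:,1]<-95)&(J[:,1]>-160)]; print('handle',rect(h/1000))
rim=J[(J[:,2]>18)&(J[:,2]<25)&(np.abs(J[:,0])<30)&(J[:,1]>-60)&(J[:,1]<90)]; print('rim y',np.percentile(rim[:,1],[.5,99.5]))
tr=J[(J[:,2]>8)&(J[:,2]<16)&(np.abs(J[:,0])<36)&(J[:,1]>-200)&(J[:,1]<-70)]; print('tray tail y',np.percentile(tr[:,1],[.5,99.5]))
st=J[(J[:,2]>26)&(J[:,2]<50)&(np.abs(J[:,0])<25)&(J[:,1]>50)&(J[:,1]<95)]; print('stop y',np.percentile(st[:,1],[1,99]),np.median(st[:,2]))
E
```

```text
rail top x [43.91291032 92.83014774] y [-65.36899667  78.82006365]
handle [ 1.000e-01 -1.255e+02  3.540e+01  1.990e+01  8.920e+01]
rim y [-57.39253876  65.23651993]
tray tail y [-144.85695858  -70.27278072]
stop y [50.27735054 79.20684184] 30.649871210883582
```

View pics/w6z.png

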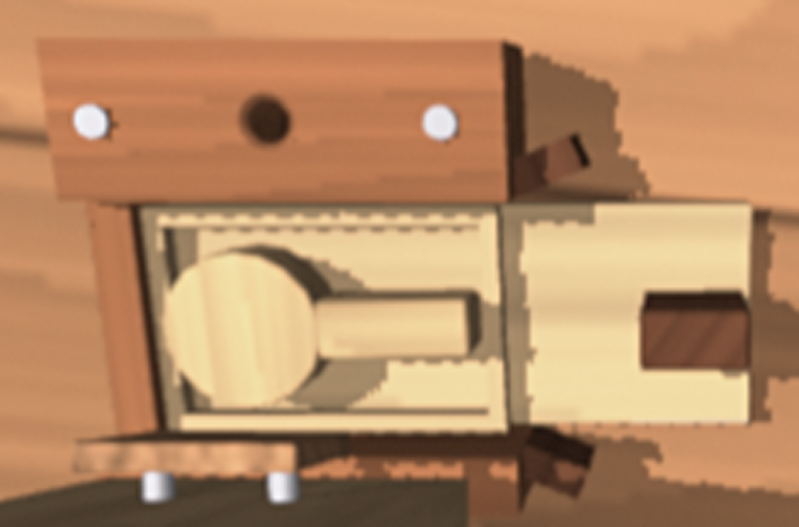

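The closer wrist data show the tray home: nose at y=65.2, tail at -144.9, handle at -125.5, with no gap at the stop. The lid is shut and the push is steady at 26 N, so I hand in.

```bash
python3 - <<'E'
from h import *
jp([68,10,86.8]); print(env.hand_in())
E
```

```text
t 29.8 jig tcp [68.4  9.6 86.7] F [-8.7 -2.4 26.4] gap 21.1 tilt [0.004 0.   ] yawY 96.09 units [-0.0005 -0.0006 -0.0001]
the job is handed in; nothing more can be done
None
```

I slid the tray home against the stop, folded the lid shut, moved the pin from its stand into the lid and rail holes, and handed in at about 29.8 s. The arm is still gripping the pin's knob and pushing down with about 26 N, and the collar is seated on the lid.

What the last checks showed:
- **Tray:** The push against the stop rose to 24 N with no further movement. The wrist camera, after release, put the nose at y = 65.2 mm and the tail at -144.9 mm (home is 65 and -145).
- **Lid:** Under the slightly harder 33 N push it read level, with its top at 64.4 mm in the wrist camera and about 63.5 mm in the scene camera (shut is 64). At the final 26 N only the scene camera was read again: 63.7 mm, with a slope of 0.01 from few points.
- **Pin:** It went in with no sign of jamming, and the gripper is at the height expected for a fully seated pin (86.7 mm against 86.8 mm). The fingertips work out about 5 mm above the collar, so the hand should be pressing on the pin only.
- **Bystanders:** The gouge matches its first measurement. The mallet also looks unmoved, within about 3 mm of measurement noise. The offcut was unmoved when last measured, just after the lid was shut, and is hidden behind the arm in the final view.

One check disagreed: the scene camera put the handle about 1.5 mm short of home. I trusted the closer wrist camera and the contact force instead. The blank cannot be seen under the shut lid; it was lying in its pocket in the last view before the lid closed. There is also a sideways push of about 9 N on the pin.

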